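# Stamp a print and file it in the drying rack

## Task

Take the rectangular-based stamp from its pad, press it flat, firmly but gently (about 10 to 15 N) on the blank outlined panel of the print in the tray, lining it up with the outline, lift it straight off without smearing, and stand it back upright on its own pad. Then slide the tray along the rails until it is fully home against the rear stop, its front flush with the shelf above; it jams if pushed off-centre, so push at the middle of its front and never force it (stay under 30 N). Leave everything else on the table alone.

Things in the scene. Friction and masses are not known exactly. Their poses are not given: they have to be found in the camera images.
- rack: Wooden drying rack, fixed. Base plate 305 x 255 mm, 6 mm thick, from x -175 to +130 mm; origin on the table, x along the rails towards the rear stop (the slide direction), y across. Two side rails, full length, 223 mm apart inside, 15 mm thick, tops 40 mm above the table. A shelf covers the far part.
- shelf_edge (a point): Middle of the shelf's lower front edge, at (22, 0, 66) mm in the rack's frame. The shelf runs on from here to x +127, full width; its underside is 66 mm and the boards stacked on it reach 116 mm above the table. A hand pointing straight down meets it before the tray is home; one leaning back 30 to 45 degrees, fingertips leading under the shelf, passes.
- rack_stop (a point): Middle of the front face of the rear stop, at (115, 0, 25) mm in the rack's frame; axes as the rack's. The tray is home when its back touches this face.
- tray: Loose print tray, 0.4 to 0.65 kg, on the base plate between the rails (1.5 mm play a side). 90 mm long (x, slide direction), 220 wide (y); origin in the centre of its underside, axes as the rack's. Floor 10 mm thick; front wall 8 thick, top 30 above the underside, full width. Its side strips are only 60 mm long: pushed over about 12 mm off its centre line it twists and wedges. Sliding takes 4 to 12 N.
- tray_front (a point): Middle of the front wall's outer face (the face to push), 18 mm above the tray's underside, 24 mm above the table; axes as the tray's.
- tray_back (a point): Middle of the tray's back face, 18 mm above its underside; axes as the tray's.
- print_spot (a point): Centre of the blank panel on the print, on the tray floor's top face (10 mm above the tray's underside), at (1, 62) mm in the tray's frame. Thin outline 54 mm along the tray's x and 36 mm along its y; the stamp's 44 mm side goes along the tray's x. Axes as the tray's.
- stamp: The stamp to use: wooden hand stamp with a rectangular base 44 x 28 mm (x, y), 15 mm high, and a bar handle 34 x 20 mm (x, y) from 15 to 75 mm above the underside. About 0.1 to 0.17 kg. Origin at the centre of its flat underside, z up the handle. Either way round is right.
- ink_pad: Black pad of the rectangular stamp, fixed, 90 x 70 mm (x, y), 12 mm high; origin at the centre of its underside. The stamp starts standing on it.
- round_stamp: Bystander: another stamp, turned, with a round base of 38 mm, 78 mm high, standing on a second like pad; the two pads may change sides.
- glue: Bystander: white glue bottle, 60 mm across, 170 mm high.
- tape: Bystander: roll of tape, 96 mm across, 36 mm high, lying flat.
- brush_jar: Bystander: empty glass jar, 76 mm across, 100 mm high.
- lino_block: Bystander: block 70 x 100 x 22 mm lying in front of the rack.
- marker_a: Bystander: marker, 125 mm long, 14 mm thick, lying in front of the rack.
- marker_b: Bystander: marker like the other, lying to the left of the rack or beyond.
There are look-alikes about, which are no part of the job. Leave any purple, red or white look-alike of the ink_pad alone.

How it is judged:
On the way, in this order (a step that is already met when the one before it is completed fails the run):
1. stamp pressed flat on the panel, over 6 N for 0.3 s: within 8 mm, tilt under 4 deg, turned under 8 deg (contact force between stamp and tray above 6 N and horizontal distance between stamp and print_spot below 0.008 m and angle between stamp's own z axis and vertical below 0.07 rad and angle between the x axis of stamp and the x axis of tray, either way round below 0.14 rad), for 0.3 s.
2. the stamp is lifted straight off: over 12 mm clear of the print and still within 12 mm of the panel's centre (z of stamp in the frame of print_spot above 0.012 m and horizontal distance between stamp and print_spot below 0.012 m), for 0.05 s.
3. the stamp stands on its own pad again, let go, while the tray is still over 30 mm from home (horizontal distance between stamp and ink_pad below 0.02 m and angle between stamp's own z axis and vertical below 0.1 rad and z of stamp in the frame of ink_pad below 0.017 m and contact force between stamp and the fingers below 0.1 N and x of tray_back in the frame of rack_stop below -0.03 m), for 0.1 s.
At the end, for the whole second after the job is handed in: The tray is home and at rest: its back within 4 mm of the rear stop, lying flat (within 0.03 rad) and square with the rack (within 0.04 rad); the stamp stands upright and at rest on its own pad, within 20 mm of the pad's centre, tilted less than 0.1 rad, its underside within 5 mm of the pad's top (x of tray_back in the frame of rack_stop above -0.004 m and angle between the x axis of tray and the x axis of rack, either way round below 0.04 rad and linear speed of each of tray, stamp below 0.01 m/s and angle between tray's own z axis and vertical below 0.03 rad and horizontal distance between stamp and ink_pad below 0.02 m and angle between stamp's own z axis and vertical below 0.1 rad and z of stamp in the frame of ink_pad below 0.017 m); the robot touches nothing.
It fails at once if the robot pushes the tray with over 30 N (contact force between tray and the fingers above 30 N or contact force between tray and the arm above 30 N).
It fails at once if the stamp is pressed on the print with over 30 N (contact force between stamp and tray above 30 N).
It fails at once if the stamp touches the print or tray (over 1 N) more than 12 mm off the panel's centre: marked elsewhere or smeared (contact force between stamp and tray above 1 N and horizontal distance between stamp and print_spot above 0.012 m).
It fails at once if another thing on the table is moved by over 30 mm (distance of any of round_stamp, glue, tape, brush_jar, lino_block, marker_a, marker_b from where it was at the start of the episode above 0.03 m).
It also fails if it takes over 72 s, if anything falls off the work surface, if the arm or the gripper's body presses on something with over 40 N, if the wrist force passes 120 N, or if a joint passes its speed limit or range.

## Robot

A 6-joint arm with a two-finger parallel gripper is mounted at the origin on the work surface. World frame = base frame: x ahead of the robot, y to its left, z up, the work surface at z = 0. Lengths are in m, angles in rad, forces in N, time in s.
With the tool pointing down it reaches from about 0.3 to 0.75 m from the base axis. Payload 8.5 kg.
Tool frame: the origin (TCP) lies midway between the tips of the shut fingers; the grasp point (between the pads) lies 19 mm behind it; y points along the fingers, z is the direction in which the jaws open and shut, and the axes are right-handed (so a half turn about y gives the same grasp; the last joint's range is limited). The gripper opens to 85 mm and grips with 20 to 120 N. Pads are 22 mm wide; open, the fingers measure 114 mm over their backs; the gripper's body (76 mm by 85 mm) begins 54 mm behind the grasp point. The pads swing forward as they close: fully open they stand 13 mm farther back than shut.
Start: joints at [0.995, 0.381, 1.297, -0, 1.464, -0.215], TCP at [0.194, 0.515, 0.231] pointing down, gripper open.
Joint ranges: [-3.11, 3.11], [-0.89, 2.33], [0.22, 2.48], [-1.42, 4.56], [0.17, 2.85], [-2.88, 2.88]. Speed limits (rad/s): [2.39, 2.39, 3.14, 3.14, 3.14, 3.14].

## Interface

Orientations are given as a rotation vector (axis times angle).
In Python, from rig import * gives the robot as it stands.
- The arm moves only by the tool servo_tool, never from a script. Its argument "increments" is a list of rows, each a list of 4 numbers: the shift along the tool's x, y, z in cm, then the turn about the tool's y in rad. A call has 1 to 10 rows; each row is the pose to reach, as a shift and turn from the pose measured when the call began, along the tool's axes at that moment; what a row does not reach only later rows make up. A row lasts 1/8 s, in which the tool goes at most 62.5 mm and 10.7 degrees, less where a joint would pass 70% of its speed; a pose out of reach is approached as far as the arm can. A call with a gripper value outside its range is refused whole. "jaw" is the closure in counts, from 0 (fully open) to 255 (shut), set as the call begins (left out, the last holds). The fingers move at their own pace and stop on an object; "squeeze" is the grip in N (left out, the last holds). Time passes only in rows, so rows that repeat a pose let the fingers close. It gives the time, the measured TCP pose, the force and the opening at its end, in the units of the state.
- read_state(): the state, without advancing time (a new reading comes with each control period).
- read_camera(name): name is "scene" or "top" or "wrist"; returns a dict with "img" (384x512x3 uint8, blue, green, red), "camera_matrix" (3x3 intrinsics, pixels), "rvec" (rotation vector, rad) and "tvec" (3), from world to camera coordinates, as OpenCV has them; the wrist camera has in their place "T_tool_cam" (4x4, takes a point from camera to tool coordinates, whose origin is the TCP and whose axes are the tool frame's). Camera axes: x right, y down, z forward; pixel columns grow to the right and rows downward; lengths in m; the calibration is good to about 2 mm. The wrist camera is an equidistant fisheye: a pixel r from the principal point sees the ray r / f radians off the axis. A picture is of the moment at which its call begins: read the wrist's pose just before it. There is no depth.
- close_job(): hands the job in, once; it reports no verdict.
The state is a dict: "t": time; "joint_positions": joint angles; "joint_vel": joint speeds; "effort": joint torques, N m; "position": TCP position; "tool_rot": TCP orientation; "force": force on the tool from outside, world axes, zero at the start; "ft_torque": the same for the moment, N m; "finger_gap": opening from 0.0 (shut) to 1.0 (fully open).
Only numpy, scipy, OpenCV 4.12 (cv2) and the standard library are available. Lean on these libraries where they do the work, as an engineer would, in place of code of your own. Each camera call takes 0.05 s, during which the arm holds its last target. There are 200 camera calls.

## Working session

There is one attempt and no reset: what is moved stays moved. The work goes in short steps, Python scripts to look and compute and a tool call to move; the robot and the scene stay as the last step left them, time stands still between calls to the robot, and variables do not carry over. Pictures are saved under pics/ and viewed, about 8 in all and at most 12, crops included, and the job is handed in when it is done.

Besides the shell and the picture viewer there is one more tool, called after "Emit:" by a JSON object that holds its "name" and its "arguments". servo_tool: Moves the arm, as the interface text tells. Its arguments: {"type":"object","properties":{"increments":{"type":"array"},"jaw":{"type":"number"},"squeeze":{"type":"number"}},"required":["increments"]}

```bash
ls; mkdir -p pics
cat > h.py <<'E'
from rig import *
import numpy as np, cv2
from scipy.spatial.transform import Rotation as Rn
def ray(c,uv):
    K=c['camera_matrix'];R=cv2.Rodrigues(np.array(c['rvec'],float))[0];t=np.array(c['tvec'],float).ravel()
    uv=np.atleast_2d(np.array(uv,float))
    d=np.c_[(uv-[K[0][2],K[1][2]])/[K[0][0],K[1][1]],np.ones(len(uv))]
    return -R.T@t, d@R
def onz(c,uv,z):
    o,d=ray(c,uv); return o+d*((z-o[2])/d[:,2])[:,None]
def proj(c,P):
    return cv2.projectPoints(np.atleast_2d(np.array(P,float)),np.array(c['rvec'],float),np.array(c['tvec'],float),np.array(c['camera_matrix'],float),None)[0][:,0]
E
python3 - <<'E'
from h import *
import pickle
s=read_state();print(s)
a=read_camera('scene');b=read_camera('top')
pickle.dump((a,b),open('c.pkl','wb'))
for c in(a,b):print(c['camera_matrix'],c['rvec'],c['tvec'],ray(c,[[256,192]]))
cv2.imwrite('pics/1.png',cv2.resize(b['img'],(800,600),interpolation=cv2.INTER_CUBIC));cv2.imwrite('pics/2.png',cv2.resize(a['img'],(800,600),interpolation=cv2.INTER_CUBIC))
E
```

```text
pics
{'t': 0.0, 'joint_positions': array([ 9.94715847e-01,  3.81169778e-01,  1.29825203e+00,  8.93508548e-07,
        1.46360623e+00, -2.15306892e-01]), 'joint_vel': array([ 0.00066045, -0.00055586,  0.00037684,  0.0019946 , -0.0009916 ,
        0.00020087]), 'effort': array([ 5.39725806e-04, -4.48442674e+01, -2.31285793e+01, -5.75484910e-05,
        4.57747039e-03, -2.56284108e-05]), 'position': array([0.19399042, 0.51433858, 0.23072881]), 'tool_rot': array([-1.55352429,  0.28356165, -0.28268726]), 'force': array([ 0.06700486, -1.0048732 ,  0.13457159]), 'ft_torque': array([-0.03747531,  0.05176964, -0.00282561]), 'finger_gap': 0.9972754866752854}
[[485.12713274   0.         257.70816046]
 [  0.         485.12713274 185.38821804]
 [  0.           0.           1.        ]] [ 1.83162398  1.79129333 -0.65221709] [-0.03384786 -0.35200737  1.85644489] (array([ 1.46662684, -0.00314437,  1.19182143]), array([[-0.63438673,  0.01313023, -0.77303248]]))
[[348.02423808   0.         255.25127292]
 [  0.         348.02423808 193.88765329]
 [  0.           0.           1.        ]] [ 2.101881   -2.1262606   0.19096973] [0.00902607 0.54462843 1.22442306] (array([ 0.29945152, -0.01240277,  1.30617318]), array([[ 0.19731429,  0.00964006, -0.98031025]]))
```

View pics/1.png

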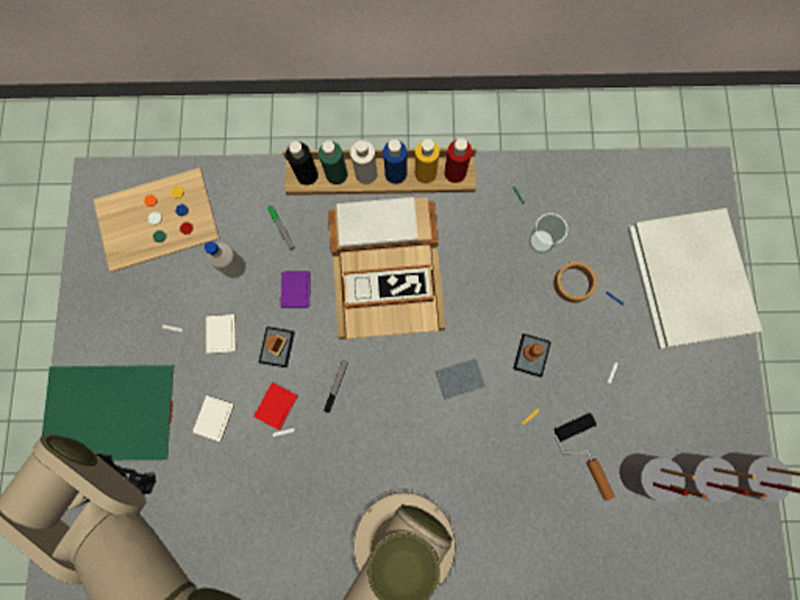

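View pics/2.png

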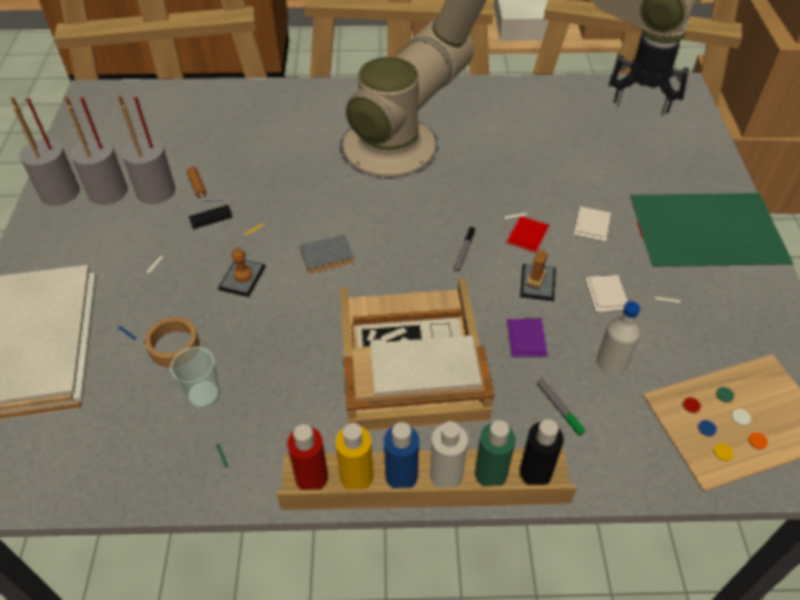

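The top view (800x600) shows the rectangular stamp on its black pad at about (276,346). The tray is at (388,285) with its blank panel at (363,287), and the round stamp is at (533,352). The scene view agrees, with the stamp at (538,270).

Run:
```python
from h import *
import pickle
a,b=pickle.load(open('c.pkl','rb'))
S=.64
def P(c,uv,z): return (onz(c,np.array(uv)*S-.18,z)*1000).round()
print('pad corners top',P(b,[(266,327),(294,332),(289,367),(260,361)],.012))
print('handle top',P(b,[(276,343)],.087), P(a,[(540,253)],.087))
print('tray front wall',P(b,[(344,305),(434,298)],.036))
print('panel',P(b,[(363,287)],.016))
print('rails front end',P(b,[(339,337),(443,328)],.040))
img=b['img'][115:245,160:300]
cv2.imwrite('pics/3.png',cv2.resize(img,None,fx=4.6,fy=4.6,interpolation=cv2.INTER_CUBIC))
w=read_camera('wrist');print({k:v for k,v in w.items() if k!='img'});
```

```text
pad corners top [[498. 325.  12.]
 [485. 257.  12.]
 [402. 267.  12.]
 [417. 336.  12.]]
handle top [[450. 281.  87.]] [[444. 296.  87.]]
tray front wall [[545. 134.  36.]
 [560. -80.  36.]]
panel [[593.  91.  16.]]
rails front end [[ 468.  145.   40.]
 [ 487. -100.   40.]]
{'camera_matrix': array([[297.31863964,   0.        , 258.18466272],
       [  0.        , 297.31863964, 189.72050228],
       [  0.        ,   0.        ,   1.        ]]), 'T_tool_cam': array([[-6.94995498e-04,  9.45479742e-01,  3.25680173e-01,
        -8.43485652e-02],
       [-2.96240077e-04, -3.25680432e-01,  9.45479861e-01,
        -1.41501461e-01],
       [ 9.99999715e-01,  5.60624727e-04,  5.06435426e-04,
         6.87527949e-04],
       [ 0.00000000e+00,  0.00000000e+00,  0.00000000e+00,
         1.00000000e+00]])}
```

View pics/3.png

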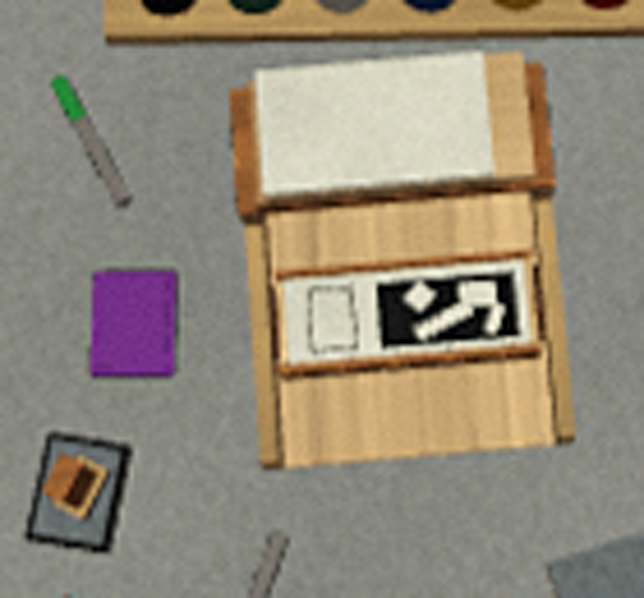

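```bash
cat >> h.py <<'E'
def pose(s=None):
    s=s or read_state();return np.array(s['position']),Rn.from_rotvec(s['tool_rot']).as_matrix()
def inc(target,s=None):
    "shift in cm along tool axes to reach world target (m)"
    p,R=pose(s);return (R.T@(np.array(target)-p)*100).round(2)
def wrist_onz(w,uv,z,s):
    p,R=pose(s);K=w['camera_matrix'];uv=np.atleast_2d(np.array(uv,float))
    q=(uv-[K[0][2],K[1][2]])/K[0][0];r=np.linalg.norm(q,axis=1);k=np.sin(r)/np.maximum(r,1e-9)
    d=np.c_[q*k[:,None],np.cos(r)];T=np.array(w['T_tool_cam'])
    d=d@T[:3,:3].T@R.T;o=p+R@T[:3,3]
    return o+d*((z-o[2])/d[:,2])[:,None]
def st():
    s=read_state();p,R=pose(s);print('t',round(s['t'],2),'p',(p*1000).round(1),'F',np.round(s['force'],1),'gap',round(s['finger_gap'],3),'\nR',R.round(4).tolist(),'tilt deg',np.degrees(np.arctan2(np.hypot(R[0,1],R[1,1]),-R[2,1])).round(2));return s
E
python3 - <<'E'
from h import *
s=st();print(inc([.45,.287,.23]),s['joint_positions'].round(3))
E
```

```text
t 0.15 p [194.1 514.4 230.8] F [-0.1  0.7  0.6] gap 0.997 
R [[0.9356, -0.0006, 0.353], [-0.353, -0.001, 0.9356], [-0.0002, -1.0, -0.0011]] tilt deg 0.07
[ 31.97   0.09 -12.24] [ 0.995  0.381  1.298  0.     1.464 -0.215]
```

Emit:
{"name": "servo_tool", "arguments": {"increments": [[4, 0, -1.5, 0], [9, 0, -3.5, 0], [14.5, 0, -5.5, 0], [20, 0, -7.7, 0], [25.5, 0, -9.8, 0], [30, 0, -11.5, 0], [32, 0, -12.2, 0], [32, 0, -12.2, 0]], "jaw": 0, "squeeze": 40}}

```text
t: 1.15
position: [0.4508, 0.2869, 0.2306]
tool_rot: [-1.553, 0.285, -0.283]
force: [0.3, 0.2, -0.7]
finger_gap: 1.003
```

Run:
```python
from h import *
import pickle
s=st();w=read_camera('wrist');pickle.dump((s,w),open('w1.pkl','wb'))
cv2.imwrite('pics/4.png',cv2.resize(w['img'],(800,600),interpolation=cv2.INTER_CUBIC))
```

```text
t 1.15 p [450.8 286.9 230.6] F [ 0.3  0.2 -0.7] gap 1.003 
R [[0.935, -0.0013, 0.3545], [-0.3545, -0.001, 0.935], [-0.0009, -1.0, -0.0014]] tilt deg 0.1
```

View pics/4.png

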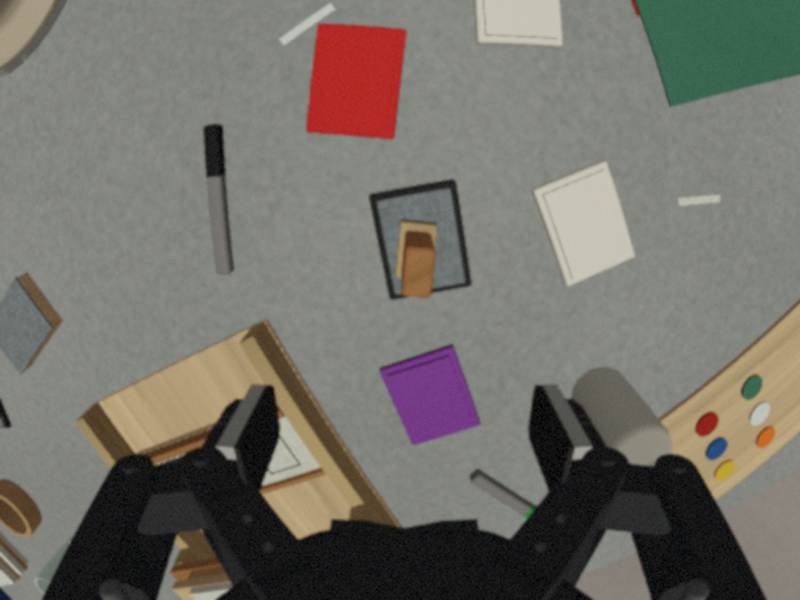

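The wrist view shows the pad with corners (371,196), (455,181), (470,286) and (391,298). The stamp base's near-left corner is at (401,221), and the handle is at (418,265). I need a closer crop.

Run:
```python
from h import *
import pickle
s,w=pickle.load(open('w1.pkl','rb'))
cv2.imwrite('pics/5.png',cv2.resize(w['img'][108:198,230:308],None,fx=6.6,fy=6.6,interpolation=cv2.INTER_CUBIC))
```

```text
(no output)
```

View pics/5.png

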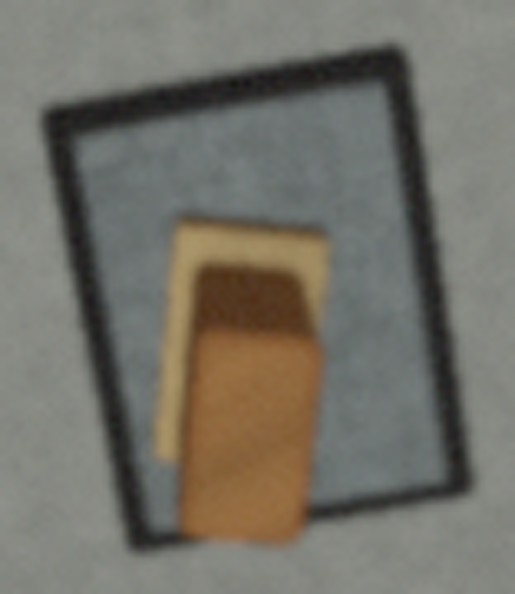

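The crop shows the handle's top face with corners (193,332), (321,340), (303,543) and (180,537). The base top's corners are (176,226), (329,240) and (156,460), and the pad's are (43,115), (398,48), (470,490) and (135,548).

Run:
```python
from h import *
import pickle
s,w=pickle.load(open('w1.pkl','rb'))
def f(c,z): return wrist_onz(w,np.array(c)/6.6-.42+[230,108],z,s)*1000
def rep(n,P):
    e=np.diff(np.r_[P,P[:1]],axis=0)[:,:2];print(n,P.mean(0).round(1),np.linalg.norm(e,axis=1).round(1),np.degrees(np.arctan2(e[:,1],e[:,0])).round(1))
H=f([(193,332),(321,340),(303,543),(180,537)],.087);rep('handle',H)
B=f([(176,226),(329,240),(156,460)],.027);print('base ctr',(B[1]+B[2])/2);rep('base',B)
P=f([(43,115),(398,48),(470,490),(135,548)],.012);rep('pad',P)
R=pose(s)[1];print('tool z dir',np.degrees(np.arctan2(R[1,2],R[0,2])),'x',np.degrees(np.arctan2(R[1,0],R[0,0])))
```

```text
handle [451.7 297.   87. ] [19.1 32.1 18.9 32.3] [  65.8  -24.6 -113.7  155.8]
base ctr [452.34329235 297.01931901  27.        ]
base [443.8 296.1  27. ] [27.4 51.4 43.6] [ 64.2 -57.8 154.4]
pad [448.9 303.   12. ] [66.2 86.4 66.  85.7] [  80.3   -9.9 -100.3  170.3]
tool z dir 69.23579549866079 x -20.764277002743082
```

Emit:
{"name": "servo_tool", "arguments": {"increments": [[-0.25, 3, 1, 0.07], [-0.25, 7, 1, 0.07], [-0.25, 11, 1, 0.07], [-0.25, 14, 1, 0.07], [-0.25, 16.5, 1, 0.07], [-0.25, 18.2, 1, 0.07], [-0.25, 18.5, 1, 0.07]]}}

```text
t: 2.08
position: [0.4494, 0.2987, 0.045]
tool_rot: [-1.546, 0.339, -0.334]
force: [-0.1, 0.0, -0.2]
finger_gap: 1.0
```

Run:
```python
from h import *
s=st();R=pose(s)[1];print('x yaw',np.degrees(np.arctan2(R[1,0],R[0,0])),inc([.452,.297,.045]))
```

```text
t 2.08 p [449.4 298.7  45. ] F [-0.1  0.  -0.2] gap 1.0 
R [[0.9093, -0.0034, 0.4161], [-0.4161, -0.0013, 0.9093], [-0.0025, -1.0, -0.0026]] tilt deg 0.21
x yaw -24.588965133016046 [ 0.31  0.   -0.04]
```

Emit:
{"name": "servo_tool", "arguments": {"increments": [[0.3, 0, 0, 0], [0.3, 0, 0, 0], [0.3, 0, 0, 0], [0.3, 0, 0, 0], [0.3, 0, 0, 0], [0.3, 0, 0, 0], [0.3, 0, 0, 0], [0.3, 0, 0, 0]], "jaw": 255, "squeeze": 50}}

```text
t: 3.08
position: [0.4522, 0.2975, 0.0454]
tool_rot: [-1.546, 0.339, -0.335]
force: [-1.6, -0.3, 5.4]
finger_gap: 0.227
```

Emit:
{"name": "servo_tool", "arguments": {"increments": [[0, -2, 0, 0], [0, -5, 0, 0], [0, -10, 0, 0], [0, -14, 0, 0], [0, -15, 0, 0]]}}

```text
t: 3.7
position: [0.4533, 0.2978, 0.1973]
tool_rot: [-1.544, 0.336, -0.337]
force: [0.9, -0.0, -1.7]
finger_gap: 0.226
```

Run:
```python
from h import *
s=st();print(inc([.54,.17,.2]))
```

```text
t 3.7 p [453.3 297.8 197.3] F [ 0.9 -0.  -1.7] gap 0.226 
R [[0.9093, 0.0007, 0.4161], [-0.4161, 0.0002, 0.9093], [0.0005, -1.0, 0.0004]] tilt deg 0.04
[13.21 -0.26 -8.02]
```

Emit:
{"name": "servo_tool", "arguments": {"increments": [[3, 0, -2, -0.08], [7, 0, -4.3, -0.18], [12, 0, -7.3, -0.3], [16.5, 0, -10, -0.42], [20, 0, -12.2, -0.505], [21.3, 0, -13, -0.505], [21.3, 0, -13, -0.505], [21.3, 0, -13, -0.505]]}}

```text
t: 4.7
position: [0.5921, 0.0922, 0.1971]
tool_rot: [-1.569, -0.06, 0.06]
force: [0.5, -0.8, -1.1]
finger_gap: 0.227
```

Run:
```python
from h import *
import pickle
s=st();w=read_camera('wrist');pickle.dump((s,w),open('w2.pkl','wb'))
cv2.imwrite('pics/6.png',cv2.resize(w['img'],(800,600),interpolation=cv2.INTER_CUBIC))
```

```text
t 4.7 p [592.1  92.2 197.1] F [ 0.5 -0.8 -1.1] gap 0.227 
R [[0.9971, -0.0003, -0.0763], [0.0763, 0.0005, 0.9971], [-0.0002, -1.0, 0.0005]] tilt deg 0.03
```

View pics/6.png

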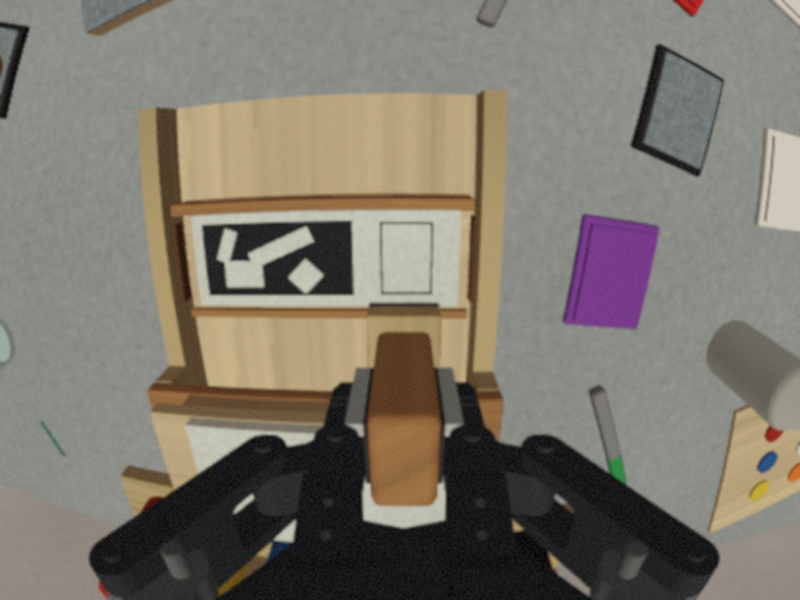

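The view shows the panel outline with corners (381,222), (432,222), (432,294) and (381,293). The tray's front wall is at y≈205 and the stamp is held square in the jaws.

Run:
```python
from h import *
import pickle
s,w=pickle.load(open('w2.pkl','rb'))
g=cv2.cvtColor(w['img'],cv2.COLOR_BGR2GRAY).astype(float)
def sub(p,i):
    a,b,c=p[i-1:i+2];return i+.5*(a-c)/(a-2*b+c)
def vline(y,x0,x1): p=g[y-1:y+2,x0:x1].mean(0);return x0+sub(p,p[1:-1].argmin()+1)
def hline(x,y0,y1): p=g[y0:y1,x-1:x+2].mean(1);return y0+sub(p,p[1:-1].argmin()+1)
L=[(vline(y,239,250),y) for y in range(149,182,3)];Rr=[(vline(y,271,282),y) for y in range(149,182,3)]
T=[(x,hline(x,137,147)) for x in range(249,273,3)];B=[(x,hline(x,182,193)) for x in range(249,273,3)]
W=[wrist_onz(w,q,.016,s)*1000 for q in(L,Rr,T,B)]
res=[]
for n,q in zip('LRTB',W):
    v=cv2.fitLine(q[:,:2].astype(np.float32),cv2.DIST_HUBER,0,.01,.01).ravel();res.append(v);print(n,q.mean(0).round(1),np.degrees(np.arctan(v[1]/v[0])).round(1))
print('ctr LR',(W[0].mean(0)+W[1].mean(0))/2,'TB',(W[2].mean(0)+W[3].mean(0))/2,'w',np.linalg.norm((W[0]-W[1]).mean(0)),'l',np.linalg.norm((W[2]-W[3]).mean(0)))
f=lambda c,z:(wrist_onz(w,np.array(c)*.64-.18,z,s)*1000).round(1)
print('front wall top outer ends',f([(172,206),(473,199)],.036),f([(187,213),(473,209)],.036))
print('rail inner top',f([(174,109),(475,95)],.04), f([(480,93),(473,374)],.04))
print('shelf edge',f([(152,385),(500,376)],.066))
print('pad',f([(661,46),(723,78),(699,174),(633,146)],.012))
print('tool handle centre vs', f([(404,350)],.19))
```

```text
L [590.   76.7  16. ] 4.8
R [587.2 112.6  16. ] 3.7
T [564.   92.5  16. ] -85.7
B [615.7  96.5  16. ] -85.5
ctr LR [588.63456013  94.60947875  16.        ] TB [589.83664894  94.51843728  16.        ] w 36.00664576744197 l 51.92430094460905
front wall top outer ends [[556.8 -74.5  36. ]
 [541.  134.9  36. ]] [[561.7 -62.3  36. ]
 [547.7 135.6  36. ]]
rail inner top [[488.2 -71.5  40. ]
 [473.1 129.1  40. ]] [[471.4 132.2  40. ]
 [666.7 150.   40. ]]
shelf edge [[686.6 -90.   66. ]
 [653.4 163.3  66. ]]
pad [[404.3 275.   12. ]
 [413.9 338.6  12. ]
 [498.4 323.5  12. ]
 [488.1 257.5  12. ]]
tool handle centre vs [[579.1  92.2 190. ]]
```

Emit:
{"name": "servo_tool", "arguments": {"increments": [[-0.2, 2, 0.25, 0], [-0.2, 5, 0.25, 0], [-0.2, 8.5, 0.25, 0], [-0.2, 11, 0.25, 0], [-0.2, 12.1, 0.25, 0], [-0.2, 12.2, 0.25, 0], [-0.2, 12.2, 0.25, 0]]}}

```text
t: 5.62
position: [0.5904, 0.0949, 0.0764]
tool_rot: [-1.57, -0.062, 0.059]
force: [-0.9, 0.1, -1.5]
finger_gap: 0.226
```

Run:
```python
from h import *
import pickle
s=st();w=read_camera('wrist');pickle.dump((s,w),open('w3.pkl','wb'))
cv2.imwrite('pics/7.png',cv2.resize(w['img'][140:330,160:360],None,fx=3.1,fy=3.1,interpolation=cv2.INTER_CUBIC))
```

```text
t 5.62 p [590.4  94.9  76.4] F [-0.9  0.1 -1.5] gap 0.226 
R [[0.997, 0.002, -0.077], [0.077, 0.0004, 0.997], [0.002, -1.0, 0.0002]] tilt deg 0.11
```

View pics/7.png

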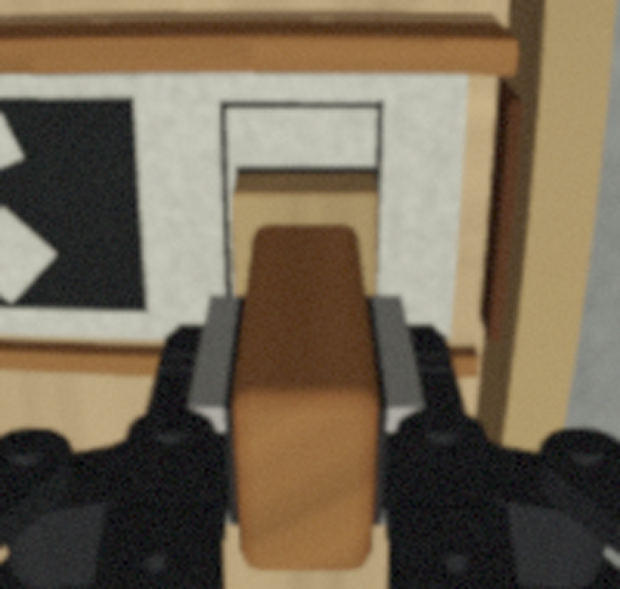

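The crop shows the outline's near corners at (221,104) and (381,104). The stamp's lower near edge runs from (238,170) to (378,170).

Run:
```python
from h import *
import pickle
s,w=pickle.load(open('w3.pkl','rb'));p,R=pose(s);ph=p*1000
f=lambda c,z:wrist_onz(w,np.array(c)/3.1-.34+[160,140],z,s)*1000
ax=np.array([R[:2,0],R[:2,2]])
for n,c,z in(('outl near',[(222,104),(381,104)],.016),('outl sides',[(228,290),(379,215)],.016),('base bot',[(238,170),(378,170)],.043),('base top',[(235,190),(378,190)],.058),('handle top',[(233,387),(380,387),(362,568),(245,568)],.118)):
    q=f(c,z);print(n,((q-ph)[:,:2]@ax.T).round(1).tolist())
```

```text
outl near [[-26.7, -18.2], [-26.7, 18.1]]
outl sides [[20.8, -18.2], [0.7, 18.4]]
base bot [[-20.5, -12.8], [-20.6, 15.5]]
base top [[-22.0, -12.3], [-22.1, 14.4]]
handle top [[-18.1, -8.5], [-18.1, 10.4], [14.8, 9.2], [14.8, -8.1]]
```

Emit:
{"name": "servo_tool", "arguments": {"increments": [[0, 1, -0.1, 0], [0, 1.9, -0.1, 0], [0, 2.3, -0.1, 0], [0, 2.4, -0.1, 0], [0, 2.4, -0.1, 0]]}}

```text
t: 6.3
position: [0.5906, 0.0939, 0.0525]
tool_rot: [-1.57, -0.062, 0.059]
force: [0.0, 0.6, -0.7]
finger_gap: 0.229
```

Emit:
{"name": "servo_tool", "arguments": {"increments": [[0, 0.1, 0, 0], [0, 0.2, 0, 0]]}}

```text
t: 6.55
position: [0.5907, 0.0939, 0.0505]
tool_rot: [-1.57, -0.062, 0.058]
force: [-0.1, -0.3, -1.7]
finger_gap: 0.229
```

Emit:
{"name": "servo_tool", "arguments": {"increments": [[0, 0.07, 0, 0], [0, 0.1, 0, 0]]}}

```text
t: 6.8
position: [0.5907, 0.0939, 0.0495]
tool_rot: [-1.57, -0.062, 0.059]
force: [-0.2, 0.4, -1.2]
finger_gap: 0.229
```

Emit:
{"name": "servo_tool", "arguments": {"increments": [[0, 0.05, 0, 0], [0, 0.05, 0, 0]]}}

```text
t: 7.05
position: [0.5907, 0.0939, 0.0493]
tool_rot: [-1.57, -0.063, 0.058]
force: [-1.8, -0.1, 3.2]
finger_gap: 0.228
```

Emit:
{"name": "servo_tool", "arguments": {"increments": [[0, 0.06, 0, 0], [0, 0.06, 0, 0]]}}

```text
t: 7.3
position: [0.5908, 0.0939, 0.0493]
tool_rot: [-1.57, -0.063, 0.058]
force: [-2.1, -0.7, 6.8]
finger_gap: 0.23
```

Emit:
{"name": "servo_tool", "arguments": {"increments": [[0, 0.09, 0, 0], [0, 0.09, 0, 0], [0, 0.09, 0, 0], [0, 0.09, 0, 0], [0, 0.09, 0, 0]]}}

```text
t: 7.92
position: [0.5908, 0.0938, 0.0493]
tool_rot: [-1.57, -0.064, 0.058]
force: [-3.2, 0.2, 8.3]
finger_gap: 0.228
```

Emit:
{"name": "servo_tool", "arguments": {"increments": [[0, 0.12, 0, 0], [0, 0.12, 0, 0], [0, 0.12, 0, 0], [0, 0.12, 0, 0]]}}

```text
t: 8.43
position: [0.5908, 0.0939, 0.0493]
tool_rot: [-1.57, -0.064, 0.057]
force: [-5.3, -0.9, 11.7]
finger_gap: 0.228
```

Run:
```python
from h import *
st()
```

```text
t 8.43 p [590.8  93.9  49.3] F [-5.3 -0.9 11.7] gap 0.228 
R [[0.997, 0.0045, -0.0772], [0.0772, 0.0, 0.997], [0.0045, -1.0, -0.0003]] tilt deg 0.26
```

Emit:
{"name": "servo_tool", "arguments": {"increments": [[0, -0.3, 0, 0], [0, -1, 0, 0], [0, -2.5, 0, 0], [0, -5, 0, 0], [0, -8.5, 0, 0], [0, -11.5, 0, 0], [0, -12.5, 0, 0], [0, -12.5, 0, 0]]}}

```text
t: 9.43
position: [0.5902, 0.0939, 0.1744]
tool_rot: [-1.57, -0.065, 0.057]
force: [-0.2, 1.1, -1.8]
finger_gap: 0.228
```

Run:
```python
from h import *
import pickle
s=st();print(inc([.4505,.3,.174]))
w=read_camera('wrist');pickle.dump((s,w),open('w4.pkl','wb'))
cv2.imwrite('pics/8.png',w['img'])
# pad mask: dark frame ring around grey from w1 & top cam
a,b=pickle.load(open('c.pkl','rb'))
S=1/4.6
f=lambda c:(onz(b,np.array(c)*S-.39+[160,115],.012)*1000).round(1)
q=f([(48,434),(131,446),(107,551),(27,537)]);print(q.tolist(),q.mean(0))
```

```text
t 9.43 p [590.2  93.9 174.4] F [-0.2  1.1 -1.8] gap 0.228 
R [[0.997, 0.0051, -0.0772], [0.0772, -0.0, 0.997], [0.0051, -1.0, -0.0004]] tilt deg 0.29
[-12.33  -0.03  21.63]
[[498.9, 325.1, 12.0], [488.2, 256.6, 12.0], [402.8, 273.8, 12.0], [414.8, 339.1, 12.0]] [451.175 298.65   12.   ]
```

Emit:
{"name": "servo_tool", "arguments": {"increments": [[-1.5, 0, 3, 0.05], [-4, 0, 7, 0.12], [-7, 0, 12.2, 0.2], [-10, 0, 17.5, 0.25], [-11.8, 0, 20.7, 0.25], [-12.3, 0, 21.6, 0.25], [-12.3, 0, 21.6, 0.25], [-12.3, 0, 21.6, 0.25]]}}

```text
t: 10.48
position: [0.4513, 0.2988, 0.1727]
tool_rot: [-1.567, 0.134, -0.139]
force: [-0.2, -1.1, -0.4]
finger_gap: 0.229
```

Run:
```python
from h import *
import pickle
s=st();print(inc([.4505,.3,.055]))
w=read_camera('wrist');pickle.dump((s,w),open('w4.pkl','wb'))
cv2.imwrite('pics/8.png',cv2.resize(w['img'],(700,525),interpolation=cv2.INTER_CUBIC))
```

```text
t 10.47 p [451.3 298.8 172.7] F [-0.2 -1.1 -0.4] gap 0.229 
R [[0.9849, 0.0029, 0.1732], [-0.1732, -0.0004, 0.9849], [0.0029, -1.0, 0.0001]] tilt deg 0.17
[-0.13 11.77  0.11]
```

View pics/8.png

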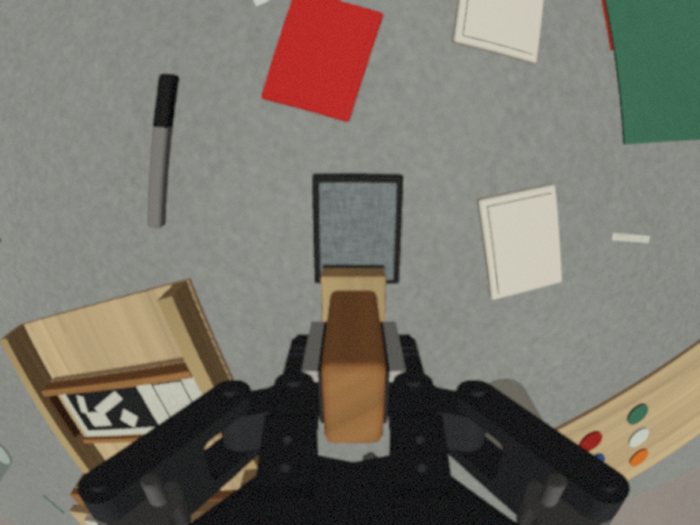

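The pad is at (313–403, 175–282) and the stamp is held roughly over it.

Run:
```python
from h import *
import pickle
s,w=pickle.load(open('w4.pkl','rb'))
q=wrist_onz(w,np.array([(313,175),(403,175),(399,282),(316,282)])*512/700-.13,.012,s);c=q.mean(0);print((q*1000).round(1).tolist(),c,inc([c[0],c[1],.055],s))
```

```text
[[400.6, 278.1, 12.0], [412.1, 344.3, 12.0], [496.8, 329.2, 12.0], [485.2, 263.4, 12.0]] [0.44864108 0.30376568 0.012     ] [-0.38 11.77  0.45]
```

Emit:
{"name": "servo_tool", "arguments": {"increments": [[-0.25, 2, 0.25, 0], [-0.25, 5, 0.25, 0], [-0.25, 8.5, 0.25, 0], [-0.25, 11, 0.25, 0], [-0.25, 12.1, 0.25, 0], [-0.25, 12.4, 0.25, 0], [-0.25, 12.4, 0.25, 0]]}}

```text
t: 11.4
position: [0.4502, 0.3016, 0.0494]
tool_rot: [-1.566, 0.134, -0.14]
force: [0.9, 0.3, -0.9]
finger_gap: 0.232
```

Emit:
{"name": "servo_tool", "arguments": {"increments": [[0, 0.1, 0, 0], [0, 0.2, 0, 0], [0, 0.25, 0, 0], [0, 0.3, 0, 0]]}}

```text
t: 11.9
position: [0.4502, 0.3016, 0.0465]
tool_rot: [-1.566, 0.134, -0.14]
force: [0.7, 0.6, -1.0]
finger_gap: 0.223
```

Emit:
{"name": "servo_tool", "arguments": {"increments": [[0, 0.08, 0, 0], [0, 0.13, 0, 0], [0, 0.15, 0, 0]]}}

```text
t: 12.28
position: [0.4502, 0.3016, 0.0453]
tool_rot: [-1.566, 0.134, -0.14]
force: [-1.8, -1.7, 5.1]
finger_gap: 0.226
```

Contact. Release it, then rise.

Emit:
{"name": "servo_tool", "arguments": {"increments": [[0, 0, 0, 0], [0, 0, 0, 0], [0, 0, 0, 0], [0, 0, 0, 0], [0, 0, 0, 0], [0, 0, 0, 0], [0, 0, 0, 0]], "jaw": 0}}

```text
t: 13.15
position: [0.4502, 0.3016, 0.0453]
tool_rot: [-1.566, 0.134, -0.141]
force: [-0.1, 1.4, 0.9]
finger_gap: 0.999
```

Emit:
{"name": "servo_tool", "arguments": {"increments": [[0, -2, 0, 0], [0, -5, 0, 0], [0, -9, 0, 0], [0, -13, 0, 0], [0, -16, 0, 0], [0, -17.5, 0, 0], [0, -17.5, 0, 0]]}}

```text
t: 14.02
position: [0.4497, 0.3017, 0.2211]
tool_rot: [-1.565, 0.132, -0.142]
force: [0.4, 0.3, 0.0]
finger_gap: 1.005
```

Run:
```python
from h import *
import pickle
s=st();w=read_camera('wrist');pickle.dump((s,w),open('w5.pkl','wb'))
cv2.imwrite('pics/9.png',cv2.resize(w['img'],(700,525),interpolation=cv2.INTER_CUBIC))
print(s['joint_positions'].round(3))
```

```text
t 14.03 p [449.7 301.7 221.1] F [0.4 0.3 0. ] gap 1.005 
R [[0.9848, 0.0065, 0.1736], [-0.1737, 0.001, 0.9848], [0.0062, -1.0, 0.0022]] tilt deg 0.38
[ 3.730e-01  3.710e-01  1.344e+00 -1.000e-03  1.421e+00 -1.023e+00]
```

View pics/9.png

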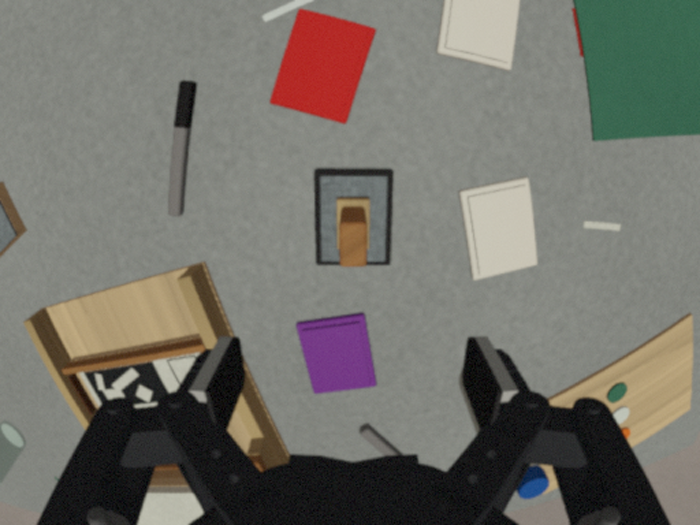

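The stamp stands upright and roughly centred on its pad, at (353,235). I'll shut the jaws, go high and see how the arm handles an out-of-reach pose. The row commands have no tilt axis, and the push needs the hand to lean.

Emit:
{"name": "servo_tool", "arguments": {"increments": [[2, -3, -3, -0.05], [5, -6, -6, -0.12], [9, -10, -11, -0.2], [13, -14, -16, -0.25], [17, -17, -20.5, -0.25], [19, -18, -22.7, -0.25], [19, -18, -22.7, -0.25]], "jaw": 255}}

```text
t: 14.95
position: [0.5981, 0.0416, 0.3996]
tool_rot: [-1.57, -0.059, 0.053]
force: [-0.1, 1.1, -0.8]
finger_gap: -0.002
```

Emit:
{"name": "servo_tool", "arguments": {"increments": [[4, 0, 0, 0], [9, 0, 0, 0], [14, 0, 0, 0], [19, 0, 0, 0], [23, 0, 0, 0], [26, 0, 0, 0], [28, 0, 0, 0]]}}

```text
t: 15.82
position: [0.7583, 0.0533, 0.3388]
tool_rot: [-1.569, -0.088, 0.024]
force: [0.3, 1.0, 0.7]
finger_gap: -0.0
```

Run:
```python
from h import *
s=st();print(s['joint_positions'].round(3))
```

```text
t 15.82 p [758.3  53.3 338.8] F [0.3 1.  0.7] gap -0.0 
R [[0.9967, 0.0406, -0.0709], [0.0709, 0.0024, 0.9975], [0.0407, -0.9992, -0.0005]] tilt deg 2.33
[-0.087  0.804  0.222  0.007  2.075 -1.726]
```

Emit:
{"name": "servo_tool", "arguments": {"increments": [[20, -8, 0, 0], [20, -8, 0, 0], [20, -8, 0, 0]]}}

```text
t: 16.2
position: [0.7748, 0.0545, 0.3278]
tool_rot: [-1.567, -0.117, -0.005]
force: [-0.1, -0.4, -0.8]
finger_gap: -0.002
```

Emit:
{"name": "servo_tool", "arguments": {"increments": [[30, -15, 0, 0], [30, -15, 0, 0], [30, -15, 0, 0]]}}

```text
t: 16.58
position: [0.7829, 0.0552, 0.3318]
tool_rot: [-1.565, -0.147, -0.036]
force: [0.0, -0.3, -0.2]
finger_gap: 0.002
```

Run:
```python
from h import *
s=st();print(s['joint_positions'].round(3))
```

```text
t 16.57 p [782.9  55.2 331.8] F [ 0.  -0.3 -0.2] gap 0.002 
R [[0.9907, 0.116, -0.0709], [0.0705, 0.0076, 0.9975], [0.1162, -0.9932, -0.0007]] tilt deg 6.68
[-0.086  0.816  0.222  0.019  1.988 -1.719]
```

Emit:
{"name": "servo_tool", "arguments": {"increments": [[30, 0, 0, 0], [30, 0, 0, 0]]}}

```text
t: 16.82
position: [0.8128, 0.0573, 0.2967]
tool_rot: [-1.562, -0.175, -0.064]
force: [1.1, 0.6, -1.1]
finger_gap: -0.0
```

Emit:
{"name": "servo_tool", "arguments": {"increments": [[30, 0, 0, 0], [30, 0, 0, 0]]}}

```text
t: 17.08
position: [0.8378, 0.0591, 0.2683]
tool_rot: [-1.559, -0.204, -0.093]
force: [0.7, -0.2, -0.3]
finger_gap: -0.005
```

Emit:
{"name": "servo_tool", "arguments": {"increments": [[30, 0, 0, 0], [30, 0, 0, 0]]}}

```text
t: 17.32
position: [0.8585, 0.0606, 0.2468]
tool_rot: [-1.555, -0.234, -0.123]
force: [-0.6, -0.0, 0.3]
finger_gap: 0.0
```

Emit:
{"name": "servo_tool", "arguments": {"increments": [[30, 0, 0, 0], [30, 0, 0, 0]]}}

```text
t: 17.58
position: [0.8762, 0.0619, 0.2315]
tool_rot: [-1.551, -0.265, -0.154]
force: [1.2, 0.3, 0.0]
finger_gap: 0.004
```

Run:
```python
from h import *
s=st();print(s['joint_positions'].round(3))
```

```text
t 17.57 p [876.2  61.9 231.5] F [1.2 0.3 0. ] gap 0.004 
R [[0.9621, 0.2635, -0.0709], [0.0685, 0.0182, 0.9975], [0.2641, -0.9645, -0.0006]] tilt deg 15.31
[-0.075  0.955  0.222  0.038  1.7   -1.707]
```

Emit:
{"name": "servo_tool", "arguments": {"increments": [[25, -25, 0, 0], [25, -25, 0, 0]]}}

```text
t: 17.82
position: [0.8555, 0.0605, 0.2961]
tool_rot: [-1.547, -0.293, -0.182]
force: [0.1, -0.3, 0.5]
finger_gap: 0.001
```

Emit:
{"name": "servo_tool", "arguments": {"increments": [[25, -25, 0, 0], [25, -25, 0, 0]]}}

```text
t: 18.08
position: [0.8324, 0.059, 0.3551]
tool_rot: [-1.543, -0.322, -0.211]
force: [-0.2, -0.7, 0.0]
finger_gap: -0.0
```

Emit:
{"name": "servo_tool", "arguments": {"increments": [[25, -20, 0, 0], [25, -20, 0, 0]]}}

```text
t: 18.32
position: [0.8149, 0.0579, 0.3992]
tool_rot: [-1.538, -0.352, -0.242]
force: [0.2, -0.4, -0.7]
finger_gap: 0.004
```

Emit:
{"name": "servo_tool", "arguments": {"increments": [[30, -10, 0, 0], [30, -10, 0, 0]]}}

```text
t: 18.58
position: [0.819, 0.0582, 0.4106]
tool_rot: [-1.531, -0.383, -0.273]
force: [0.3, -0.0, -0.3]
finger_gap: 0.001
```

Run:
```python
from h import *
s=st();print(s['joint_positions'].round(3))
```

```text
t 18.57 p [819.   58.2 410.6] F [ 0.3 -0.  -0.3] gap 0.001 
R [[0.9111, 0.4059, -0.071], [0.0653, 0.0277, 0.9975], [0.4069, -0.9135, -0.0013]] tilt deg 24.01
[-0.093  0.735  0.223  0.067  1.769 -1.709]
```

Emit:
{"name": "servo_tool", "arguments": {"increments": [[30, -5, 0, 0], [30, -5, 0, 0]]}}

```text
t: 18.82
position: [0.8304, 0.059, 0.412]
tool_rot: [-1.525, -0.414, -0.304]
force: [-1.1, 0.3, -0.5]
finger_gap: -0.002
```

Emit:
{"name": "servo_tool", "arguments": {"increments": [[30, -5, 0, 0], [30, -5, 0, 0]]}}

```text
t: 19.08
position: [0.8387, 0.0597, 0.4187]
tool_rot: [-1.518, -0.446, -0.337]
force: [0.3, -0.4, 0.7]
finger_gap: -0.004
```

Emit:
{"name": "servo_tool", "arguments": {"increments": [[30, -5, 0, 0], [30, -5, 0, 0]]}}

```text
t: 19.32
position: [0.8447, 0.0602, 0.4291]
tool_rot: [-1.51, -0.479, -0.37]
force: [-0.8, 0.3, -0.6]
finger_gap: -0.004
```

Emit:
{"name": "servo_tool", "arguments": {"increments": [[30, -5, 0, 0], [30, -5, 0, 0]]}}

```text
t: 19.58
position: [0.8485, 0.0605, 0.4424]
tool_rot: [-1.502, -0.512, -0.403]
force: [0.2, 0.6, -0.3]
finger_gap: 0.001
```

Emit:
{"name": "servo_tool", "arguments": {"increments": [[30, -5, 0, 0], [30, -5, 0, 0]]}}

```text
t: 19.82
position: [0.8501, 0.0607, 0.4584]
tool_rot: [-1.493, -0.545, -0.437]
force: [0.4, -0.7, 0.7]
finger_gap: -0.002
```

Emit:
{"name": "servo_tool", "arguments": {"increments": [[30, -5, 0, 0], [30, -5, 0, 0]]}}

```text
t: 20.08
position: [0.8496, 0.0607, 0.4769]
tool_rot: [-1.484, -0.577, -0.47]
force: [-1.1, 0.4, 0.2]
finger_gap: -0.001
```

Run:
```python
from h import *
s=st();print(s['joint_positions'].round(3))
```

```text
t 20.07 p [849.6  60.7 476.9] F [-1.1  0.4  0.2] gap -0.001 
R [[0.7811, 0.6203, -0.0709], [0.0565, 0.0429, 0.9975], [0.6218, -0.7832, -0.0015]] tilt deg 38.45
[-0.099  0.689  0.222  0.104  1.567 -1.706]
```

Run:
```python
from h import *
print(inc([.49,.0247,.25]),inc([.49,.0247,.35]))
```

```text
[-42.4   -4.69  -1.  ] [-36.18 -12.52  -1.02]
```

Emit:
{"name": "servo_tool", "arguments": {"increments": [[-4, -2, 0, 0], [-9, -4, -0.2, 0], [-14.5, -6, -0.4, 0], [-20, -8, -0.6, 0], [-26, -10, -0.7, 0], [-31, -11, -0.9, 0], [-36, -10, -1, 0], [-40, -7, -1, 0], [-42.4, -4.7, -1, 0], [-42.4, -4.7, -1, 0]]}}

```text
t: 21.32
position: [0.489, 0.0249, 0.2488]
tool_rot: [-1.483, -0.574, -0.468]
force: [-1.0, 0.6, 0.8]
finger_gap: 0.004
```

Run:
```python
from h import *
s=st();print(inc([.495,.0251,.05]),s['joint_positions'].round(3))
```

```text
t 21.32 p [489.   24.9 248.8] F [-1.   0.6  0.8] gap 0.004 
R [[0.7832, 0.6178, -0.0706], [0.0555, 0.0436, 0.9975], [0.6193, -0.7851, -0.0001]] tilt deg 38.27
[-11.84  15.98  -0.02] [-0.322  0.025  1.892  0.411  0.635 -2.223]
```

Emit:
{"name": "servo_tool", "arguments": {"increments": [[-2, 2.7, 0, 0], [-5, 6.7, 0, 0], [-8, 10.8, 0, 0], [-10.5, 14, 0, 0], [-11.8, 16, 0, 0], [-11.8, 16, 0, 0]]}}

```text
t: 22.08
position: [0.5132, 0.0359, 0.0839]
tool_rot: [-1.504, -0.531, -0.438]
force: [-0.3, -0.3, -0.5]
finger_gap: -0.002
```

Run:
```python
from h import *
import pickle
s=st();print(inc([.505,.0259,.02]),s['joint_positions'].round(3))
w=read_camera('wrist');pickle.dump((s,w),open('w6.pkl','wb'))
cv2.imwrite('pics/10.png',cv2.resize(w['img'],(700,525),interpolation=cv2.INTER_CUBIC))
```

```text
t 22.07 p [513.2  35.9  83.9] F [-0.3 -0.3 -0.5] gap -0.002 
R [[0.8122, 0.5803, -0.0594], [0.0525, 0.0287, 0.9982], [0.581, -0.8139, -0.0071]] tilt deg 35.52
[-4.43  4.7  -0.9 ] [-0.25   0.381  2.065  1.061  0.197 -2.882]
```

View pics/10.png

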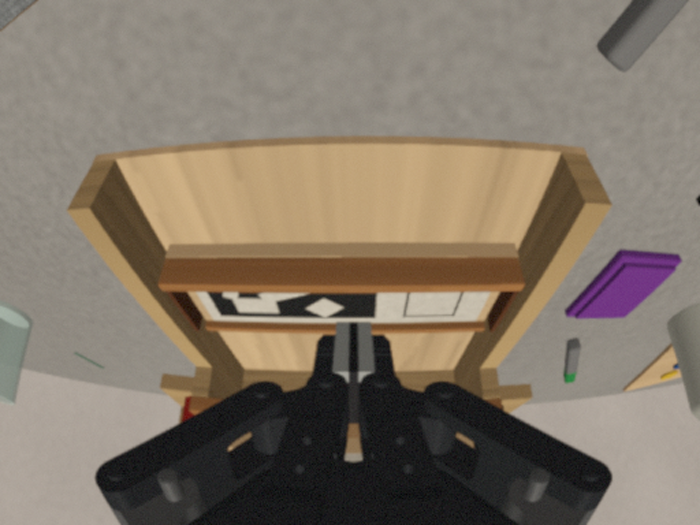

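The view shows the tray wall ahead and the hand roughly centred, but j5 and j6 are near their limits here. I'll fit a planar model to find a lean that works along the whole push.

Run:
```python
import numpy as np
from scipy.optimize import least_squares,fsolve
D=np.array([[.5497,.2307,.381,1.298,0],[.5415,.2211,.371,1.344,.38],[.760,.3388,.804,.222,2.33],[.7848,.3318,.816,.222,6.68],[.8784,.2315,.955,.222,15.31],[.821,.4106,.735,.223,24],[.8517,.4769,.689,.222,38.45],[.4896,.2488,.025,1.892,38.27],[.5145,.0839,.381,2.065,35.52]])
def fk(q,j2,j3,l):
    r0,z0,L1,a,L2,b,Lt=q;return np.array([r0+L1*np.sin(j2+a)+L2*np.sin(j2+j3+b)+Lt*np.sin(l),z0+L1*np.cos(j2+a)+L2*np.cos(j2+j3+b)-Lt*np.cos(l)])
res=lambda q:np.ravel(fk(q,D[:,2],D[:,3],np.radians(D[:,4]))-D[:,:2].T)
S=least_squares(res,[0,.3,.4,0,.4,0,.25]);print(S.x.round(3),abs(S.fun).max())
for lean in(25,28,31,34,38):
  for r,z in((.5,.02),(.5,.08),(.54,.02),(.58,.02),(.62,.02),(.66,.02)):
    j=fsolve(lambda j:fk(S.x,j[0],j[1],np.radians(lean))-[r,z],[.5,2.0]);print(lean,r,z,j.round(2),'j5',round(np.pi-np.radians(lean)-j.sum(),3),end=' | ')
  print()
```

```text
[0.017 0.138 0.529 0.001 0.363 0.275 0.262] 0.0014503953467304709
25 0.5 0.02 [0.5  2.04] j5 0.168 | 25 0.5 0.08 [0.37 1.97] j5 0.366 | 25 0.54 0.02 [0.54 1.93] j5 0.239 | 25 0.58 0.02 [0.57 1.82] j5 0.308 | 25 0.62 0.02 [0.62 1.71] j5 0.378 | 25 0.66 0.02 [0.66 1.6 ] j5 0.448 | 
28 0.5 0.02 [0.51 2.07] j5 0.073 | 28 0.5 0.08 [0.36 2.01] j5 0.277 | 28 0.54 0.02 [0.54 1.97] j5 0.146 | 28 0.58 0.02 [0.58 1.86] j5 0.218 | 28 0.62 0.02 [0.61 1.75] j5 0.289 | 28 0.66 0.02 [0.66 1.64] j5 0.36 | 
31 0.5 0.02 [0.52 2.11] j5 -0.026 | 31 0.5 0.08 [0.37 2.05] j5 0.185 | 31 0.54 0.02 [0.55 2.  ] j5 0.051 | 31 0.58 0.02 [0.58 1.9 ] j5 0.125 | 31 0.62 0.02 [0.62 1.79] j5 0.198 | 31 0.66 0.02 [0.65 1.68] j5 0.27 | 
34 0.5 0.02 [0.53 2.15] j5 -0.128 | 34 0.5 0.08 [0.37 2.09] j5 0.09 | 34 0.54 0.02 [0.55 2.04] j5 -0.047 | 34 0.58 0.02 [0.58 1.93] j5 0.031 | 34 0.62 0.02 [0.62 1.82] j5 0.105 | 34 0.66 0.02 [0.66 1.71] j5 0.179 | 
38 0.5 0.02 [0.55 2.19] j5 -0.27 | 38 0.5 0.08 [0.38 2.14] j5 -0.042 | 38 0.54 0.02 [0.57 2.09] j5 -0.182 | 38 0.58 0.02 [0.6  1.98] j5 -0.099 | 38 0.62 0.02 [0.63 1.87] j5 -0.021 | 38 0.66 0.02 [0.66 1.76] j5 0.056 |
```

Emit:
{"name": "servo_tool", "arguments": {"increments": [[2, -3, 0, 0], [4.5, -6.5, 1, 0], [3, -8, 4, 0], [0, -8, 7, 0], [-3, -7, 8.8, 0], [-4.6, -5.3, 8.8, 0], [-4.6, -5.3, 8.8, 0]]}}

```text
t: 23.0
position: [0.4434, 0.1185, 0.1174]
tool_rot: [-1.503, -0.519, -0.424]
force: [-0.8, 0.8, 0.3]
finger_gap: -0.0
```

Run:
```python
from h import *
s=st();print(s['joint_positions'].round(3))
```

```text
t 23.0 p [443.4 118.5 117.4] F [-0.8  0.8  0.3] gap -0.0 
R [[0.8218, 0.5664, -0.0616], [0.0528, 0.032, 0.9981], [0.5673, -0.8235, -0.0036]] tilt deg 34.56
[-0.024  0.233  2.137  0.265  0.176 -1.905]
```

Emit:
{"name": "servo_tool", "arguments": {"increments": [[-5, -1.5, 0, 0], [-5, -1.5, 0, 0]]}}

```text
t: 23.25
position: [0.3942, 0.1119, 0.1185]
tool_rot: [-1.499, -0.507, -0.41]
force: [1.0, -0.2, 0.6]
finger_gap: 0.001
```

Emit:
{"name": "servo_tool", "arguments": {"increments": [[-5, -2, 0, 0], [-5, -2, 0, 0]]}}

```text
t: 23.5
position: [0.3408, 0.1041, 0.117]
tool_rot: [-1.494, -0.504, -0.404]
force: [1.3, -0.4, -0.9]
finger_gap: 0.0
```

Run:
```python
from h import *
s=st();print(s['joint_positions'].round(3))
```

```text
t 23.5 p [340.8 104.1 117. ] F [ 1.3 -0.4 -0.9] gap 0.0 
R [[0.8335, 0.5483, -0.068], [0.052, 0.0447, 0.9976], [0.55, -0.8351, 0.0088]] tilt deg 33.37
[-0.129  0.069  2.367  0.716  0.176 -2.44 ]
```

Emit:
{"name": "servo_tool", "arguments": {"increments": [[-6, 0.5, 0, 0], [-6, 0.5, 0, 0]]}}

```text
t: 23.75
position: [0.2998, 0.0994, 0.1055]
tool_rot: [-1.491, -0.49, -0.394]
force: [0.7, 0.8, 0.1]
finger_gap: -0.002
```

Emit:
{"name": "servo_tool", "arguments": {"increments": [[-6, 0, 0, 0], [-6, 0, 0, 0]]}}

```text
t: 24.0
position: [0.299, 0.1028, 0.1]
tool_rot: [-1.486, -0.481, -0.371]
force: [0.6, -0.2, -0.0]
finger_gap: -0.002
```

Run:
```python
from h import *
s=st();print(s['joint_positions'].round(3))
```

```text
t 24.0 p [299.  102.8 100. ] F [ 0.6 -0.2 -0. ] gap -0.002 
R [[0.8516, 0.5183, -0.0782], [0.0561, 0.0583, 0.9967], [0.5212, -0.8532, 0.0206]] tilt deg 31.44
[-0.19   0.056  2.477  1.098  0.175 -2.883]
```

Emit:
{"name": "servo_tool", "arguments": {"increments": [[0, -1, 3, 0], [-3, -1, 5, 0], [-6, -1, 5, 0]]}}

```text
t: 24.38
position: [0.2632, 0.135, 0.1058]
tool_rot: [-1.479, -0.464, -0.343]
force: [-1.2, -0.4, -0.2]
finger_gap: 0.001
```

Emit:
{"name": "servo_tool", "arguments": {"increments": [[-6, -1, 0, 0], [-6, -1, 0, 0]]}}

```text
t: 24.62
position: [0.2397, 0.1497, 0.1032]
tool_rot: [-1.491, -0.449, -0.328]
force: [-0.1, -0.9, -0.3]
finger_gap: -0.0
```

Run:
```python
from h import *
s=st();print(s['joint_positions'].round(3))
```

```text
t 24.62 p [239.7 149.7 103.2] F [-0.1 -0.9 -0.3] gap -0.0 
R [[0.8752, 0.4763, -0.0849], [0.0638, 0.0603, 0.9961], [0.4796, -0.8772, 0.0224]] tilt deg 28.7
[ 0.133 -0.01   2.475 -0.019  0.175 -1.5  ]
```

Emit:
{"name": "servo_tool", "arguments": {"increments": [[-6, -1, -3, 0], [-6, -1, -3, 0]]}}

```text
t: 24.88
position: [0.2279, 0.1572, 0.0985]
tool_rot: [-1.508, -0.443, -0.321]
force: [0.4, -0.7, 0.5]
finger_gap: -0.0
```

Run:
```python
from h import *
s=st();print(s['joint_positions'].round(3),inc([.45,.06,.2]),inc([.5,.0255,.1]))
```

```text
t 24.88 p [227.9 157.2  98.5] F [ 0.4 -0.7  0.5] gap -0.0 
R [[0.8797, 0.4685, -0.0814], [0.0681, 0.0452, 0.9967], [0.4706, -0.8823, 0.0079]] tilt deg 28.08
[ 0.228  0.013  2.478 -0.362  0.175 -1.081] [ 23.66   1.01 -11.41] [ 23.12  12.02 -15.33]
```

Emit:
{"name": "servo_tool", "arguments": {"increments": [[4, -2, -2, 0], [8, -4, -5, 0], [13, -3, -8, 0], [17, 0, -11, 0], [21, 5, -14, 0], [24, 9, -15.3, 0], [24, 10.3, -15.3, 0], [24, 10.3, -15.3, 0]]}}

```text
t: 25.88
position: [0.5009, 0.0251, 0.1177]
tool_rot: [-1.509, -0.442, -0.318]
force: [-0.1, 0.4, 0.7]
finger_gap: -0.004
```

Run:
```python
from h import *
s=st();print(s['joint_positions'].round(3),inc([.51,.0262,.08]),inc([.525,.0274,.024]))
```

```text
t 25.88 p [500.9  25.1 117.7] F [-0.1  0.4  0.7] gap -0.004 
R [[0.8809, 0.4661, -0.0826], [0.0695, 0.0451, 0.9966], [0.4682, -0.8836, 0.0073]] tilt deg 27.92
[-0.278  0.289  1.957  0.389  0.468 -2.24 ] [-0.95  3.76  0.01] [-2.25  9.41 -0.04]
```

Emit:
{"name": "servo_tool", "arguments": {"increments": [[-0.4, 2, 0, 0], [-0.8, 4.5, 0, 0], [-1.2, 7, 0, 0], [-1.6, 9, 0, 0], [-1.7, 9.4, 0, 0], [-1.7, 9.4, 0, 0]]}}

```text
t: 26.62
position: [0.5295, 0.0285, 0.0274]
tool_rot: [-1.509, -0.443, -0.318]
force: [-0.0, 0.2, -0.1]
finger_gap: 0.002
```

Run:
```python
from h import *
import pickle
s=st();print(s['joint_positions'].round(3))
w=read_camera('wrist');pickle.dump((s,w),open('w7.pkl','wb'))
cv2.imwrite('pics/11.png',cv2.resize(w['img'],(700,525),interpolation=cv2.INTER_CUBIC))
```

```text
t 26.62 p [529.5  28.5  27.4] F [-0.   0.2 -0.1] gap 0.002 
R [[0.8806, 0.4664, -0.0836], [0.0706, 0.0454, 0.9965], [0.4686, -0.8834, 0.0071]] tilt deg 27.95
[-0.25   0.515  1.984  0.734  0.24  -2.584]
```

View pics/11.png

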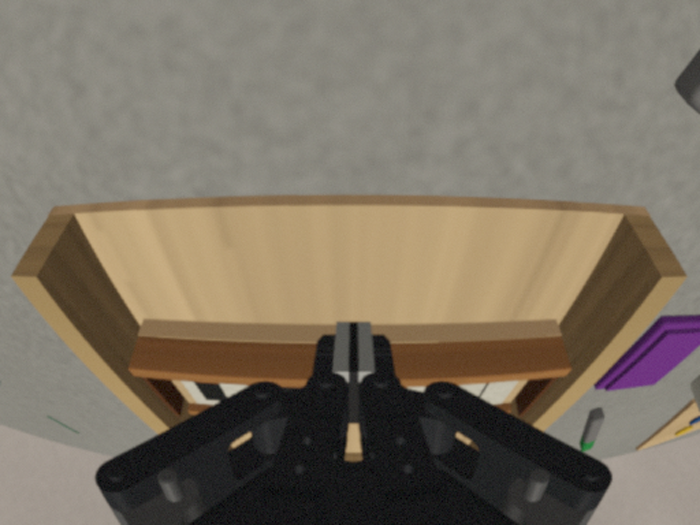

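Emit:
{"name": "servo_tool", "arguments": {"increments": [[0, 0.35, 0, 0], [0.1, 0.8, 0, 0], [0.3, 0.9, 0, 0], [0.5, 1.0, 0, 0], [0.65, 1.08, 0, 0], [0.8, 1.16, 0, 0], [0.9, 1.21, 0, 0]]}}

```text
t: 27.55
position: [0.5421, 0.0298, 0.021]
tool_rot: [-1.508, -0.442, -0.317]
force: [-8.0, -1.3, 5.4]
finger_gap: 0.001
```

Emit:
{"name": "servo_tool", "arguments": {"increments": [[0.1, 0.05, 0, 0], [0.2, 0.1, 0, 0], [0.3, 0.15, 0, 0]]}}

```text
t: 27.92
position: [0.5443, 0.0304, 0.021]
tool_rot: [-1.508, -0.441, -0.315]
force: [-8.9, -1.9, 6.0]
finger_gap: 0.0
```

Run:
```python
from h import *
s=st();print(s['joint_positions'].round(3),s['ft_torque'].round(2))
```

```text
t 27.93 p [544.3  30.4  21. ] F [-8.9 -1.9  6. ] gap 0.0 
R [[0.882, 0.4638, -0.084], [0.0705, 0.0465, 0.9964], [0.466, -0.8847, 0.0083]] tilt deg 27.78
[-0.237  0.543  1.946  0.686  0.245 -2.524] [-0.19  0.94 -0.07]
```

Emit:
{"name": "servo_tool", "arguments": {"increments": [[0.26, 0.14, 0, 0], [0.53, 0.28, 0, 0], [0.8, 0.42, 0, 0], [1.06, 0.56, -0.02, 0], [1.33, 0.7, -0.03, 0], [1.59, 0.84, -0.04, 0], [1.86, 0.98, -0.05, 0], [2.12, 1.12, -0.06, 0]]}}

```text
t: 28.92
position: [0.5669, 0.0323, 0.0208]
tool_rot: [-1.507, -0.439, -0.313]
force: [-9.9, -0.1, 8.7]
finger_gap: -0.0
```

Emit:
{"name": "servo_tool", "arguments": {"increments": [[0.26, 0.14, 0, 0], [0.53, 0.28, 0, 0], [0.8, 0.42, 0, 0], [1.06, 0.56, -0.02, 0], [1.33, 0.7, -0.03, 0], [1.59, 0.84, -0.04, 0], [1.86, 0.98, -0.05, 0], [2.12, 1.12, -0.06, 0], [2.39, 1.26, -0.06, 0], [2.65, 1.4, -0.06, 0]]}}

```text
t: 30.18
position: [0.5948, 0.034, 0.0205]
tool_rot: [-1.507, -0.437, -0.311]
force: [-18.8, -8.7, 12.5]
finger_gap: 0.001
```

Run:
```python
from h import *
s=st();print(s['joint_positions'].round(3),s['ft_torque'].round(2))
```

```text
t 30.18 p [594.8  34.   20.5] F [-18.8  -8.7  12.5] gap 0.001 
R [[0.8845, 0.4588, -0.0846], [0.0706, 0.0476, 0.9964], [0.4611, -0.8873, 0.0098]] tilt deg 27.47
[-0.203  0.591  1.802  0.459  0.32  -2.263] [-1.07  1.72 -0.63]
```

Emit:
{"name": "servo_tool", "arguments": {"increments": [[-0.3, -0.15, 0, 0], [-0.7, -0.4, 0, 0], [-0.9, -0.5, 0, 0]]}}

```text
t: 30.55
position: [0.5843, 0.0332, 0.0208]
tool_rot: [-1.507, -0.437, -0.311]
force: [-0.5, 0.5, -0.1]
finger_gap: 0.001
```

Run:
```python
from h import *
import pickle
s=st();w=read_camera('wrist');t=read_camera('top');sc=read_camera('scene');pickle.dump((s,w,t,sc),open('w8.pkl','wb'))
A=cv2.resize(w['img'],(800,600))[260:600]
B=cv2.resize(t['img'][110:225,190:310],None,fx=2.2,fy=2.2,interpolation=cv2.INTER_CUBIC)
B=cv2.resize(t['img'][125:220,200:300],None,fx=2.7,fy=2.7,interpolation=cv2.INTER_CUBIC)
C=cv2.resize(sc['img'][175:275,210:325],None,fx=2.6,fy=2.6,interpolation=cv2.INTER_CUBIC)
out=np.zeros((600,800,3),np.uint8);out[:340]=A;h=min(260,B.shape[0]);out[340:340+h,:B.shape[1]]=B[:h];h=min(260,C.shape[0]);out[340:340+h,400:400+C.shape[1]]=C[:h]
cv2.imwrite('pics/12.png',out)
```

```text
t 30.55 p [584.3  33.2  20.8] F [-0.5  0.5 -0.1] gap 0.001 
R [[0.8846, 0.4587, -0.0846], [0.0705, 0.0477, 0.9964], [0.461, -0.8873, 0.0098]] tilt deg 27.46
```

View pics/12.png

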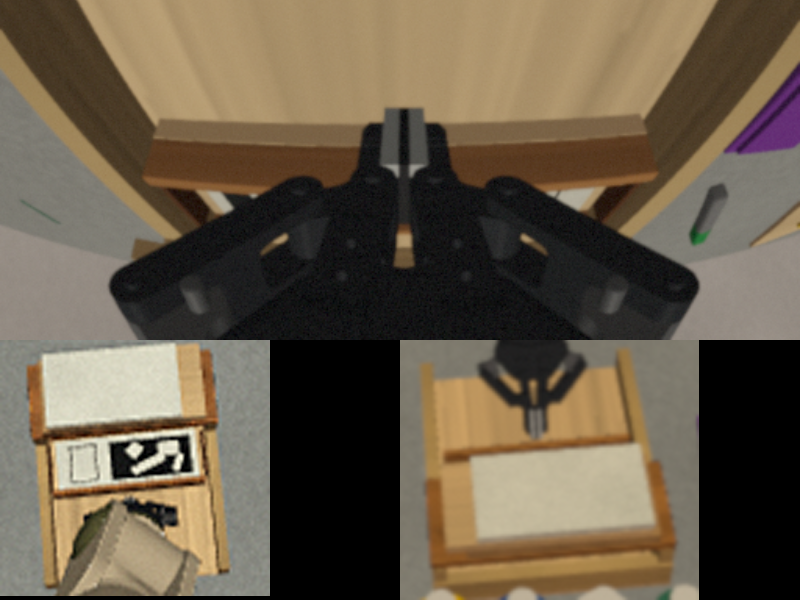

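The composite shows the tray pushed about halfway and looking square. The wall ends are at x≈145 and 657 in the wrist part, with the tip centred at 404. The lateral force suggests my push direction differs slightly from the rails, so I'll measure the rail direction.

Run:
```python
from h import *
import pickle
def edges(w,s,rows,xl,xr,z=.04):
    sat=cv2.GaussianBlur(cv2.cvtColor(w['img'],cv2.COLOR_BGR2HSV)[:,:,1],(3,3),0).astype(float)
    L=[];R=[]
    for y in rows:
        a=sat[y,xl[0]:xl[1]];i=np.where(a>60)[0]
        if len(i):L.append((xl[0]+i[0]-.5,y))
        a=sat[y,xr[0]:xr[1]];i=np.where(a>60)[0]
        if len(i):R.append((xr[0]+i[-1]+.5,y))
    out=[]
    for P in(L,R):
        q=wrist_onz(w,P,z,s)*1000;v=cv2.fitLine(q[:,:2].astype(np.float32),cv2.DIST_HUBER,0,.01,.01).ravel()
        v[:2]*=np.sign(v[0]);r=(q[:,:2]-v[2:])@[-v[1],v[0]];out.append(v);print(len(P),'yaw',np.degrees(np.arctan2(v[1],v[0])).round(2),'pt',v[2:].round(1),'res',r.std().round(2))
    return out
s,w=pickle.load(open('w2.pkl','rb'))
a,b=edges(w,s,range(80,235,3),(75,125),(295,335))
d=(a[:2]+b[:2])/2;d/=np.linalg.norm(d);n=np.array([-d[1],d[0]])
print('width',(b[2:]-a[2:])@n,'centre offset n',(a[2:]+b[2:])@n/2,'dir',np.degrees(np.arctan2(d[1],d[0])))
print('panel-based tray centre n',np.array([593.7,32.6])@n)
# tip now and wall contact
p=np.array([584.3,33.2])+11*np.array([.8846,.0705]);print('contact n',p@n)
# wall ends in w8: red-brown wall top edge ends
s,w=pickle.load(open('w8.pkl','rb'))[:2]
q=wrist_onz(w,np.array([(145,436),(657,435)])*.64-.18,.036,s)*1000;print('wall ends',q.round(1).tolist(),(q[:,:2]@n).round(1),(q[:,:2]@d).round(1))
```

```text
52 yaw 4.31 pt [586.8 -94.1] res 0.4
52 yaw 4.41 pt [548.  155.3] res 0.31
width 251.70752 centre offset n -12.58704 dir 4.3567133
panel-based tray centre n -12.595055386424066
contact n -11.248644265985481
wall ends [[608.2, -68.5, 36.0], [593.5, 138.6, 36.0]] [-114.5   93.1] [601.3 602.3]
```

Emit:
{"name": "servo_tool", "arguments": {"increments": [[0.3, 0.15, -0.05, 0], [0.6, 0.29, -0.1, 0], [0.8, 0.38, -0.12, 0], [0.95, 0.45, -0.12, 0], [1.15, 0.54, -0.12, 0], [1.35, 0.63, -0.12, 0], [1.55, 0.73, -0.13, 0]]}}

```text
t: 31.58
position: [0.5998, 0.033, 0.021]
tool_rot: [-1.508, -0.434, -0.308]
force: [-15.3, -8.1, 8.6]
finger_gap: -0.002
```

Emit:
{"name": "servo_tool", "arguments": {"increments": [[0.23, 0.11, 0, 0], [0.45, 0.22, 0, 0], [0.68, 0.33, -0.01, 0], [0.9, 0.435, -0.01, 0]]}}

```text
t: 32.08
position: [0.6073, 0.0329, 0.0208]
tool_rot: [-1.508, -0.43, -0.305]
force: [-21.6, -14.8, 13.7]
finger_gap: -0.005
```

Emit:
{"name": "servo_tool", "arguments": {"increments": [[-0.3, -0.15, 0, 0], [-0.7, -0.4, 0, 0], [-0.9, -0.5, 0, 0]]}}

```text
t: 32.45
position: [0.5969, 0.0321, 0.0212]
tool_rot: [-1.508, -0.43, -0.305]
force: [-0.4, -1.1, 0.1]
finger_gap: 0.003
```

```bash
cat > wall.py <<'E'
from h import *
import pickle
s=st();w=read_camera('wrist');pickle.dump((s,w),open('w9.pkl','wb'))
p,R=pose(s);print(s['joint_positions'].round(3),'z-yaw',np.degrees(np.arctan2(-R[0,2],R[1,2])),'x-yaw',np.degrees(np.arctan2(R[1,0],R[0,0])))
d=np.array([.9971,.0760]);n=np.array([-.0760,.9971])
print('tip n',p[:2]@n*1000+12.59,'tip d',p[:2]@d*1000)
# red-brown wall face: strong saturation + dark-ish; per column find its lower (far/top) boundaries
h=cv2.GaussianBlur(w['img'],(3,3),0).astype(float);rg=h[:,:,2]/(h[:,:,1]+1)
def edge(cols,r0,r1):
    P=[]
    for x in cols:
        g=np.diff(rg[r0:r1,x-1:x+2].mean(1));i=g.argmax();
        if 0<i<len(g)-1: P.append((x,r0+i+.5+.5*(g[i-1]-g[i+1])/(g[i-1]-2*g[i]+g[i+1])))
    return np.array(P)
def face(cols,r0,r1):
    m=(rg>1.45);return [(x,(np.where(m[r0:r1,x])[0]+r0)[[0,-1]].tolist()) for x in cols if m[r0:r1,x].any()]
print(face([110,130,150,170,190,210,300,320,340,360,380,400],200,320))
E
python3 wall.py
```

```text
t 32.45 p [596.9  32.1  21.2] F [-0.4 -1.1  0.1] gap 0.003 
R [[0.8881, 0.4519, -0.084], [0.0701, 0.0475, 0.9964], [0.4543, -0.8908, 0.0105]] tilt deg 27.03
[-0.205  0.592  1.791  0.434  0.336 -2.238] z-yaw 4.821393937543313 x-yaw 4.514759091419076
tip n -0.7361365887379971 tip d 597.5801601043885
[(110, [258, 292]), (130, [260, 310]), (150, [261, 285]), (170, [261, 286]), (190, [262, 278]), (210, [262, 285]), (300, [260, 285]), (320, [259, 278]), (340, [258, 284]), (360, [256, 281]), (380, [255, 279]), (400, [253, 295])]
```

```bash
cat >> wall.py <<'E'
m=rg>1.45
P=[]
for x in list(range(108,215,3))+list(range(300,408,3)):
    i=np.where(m[230:300,x])[0]
    if len(i):
        k=i[0]+230;a,b=rg[k-1,x],rg[k,x];P.append((x,k-1+(1.45-a)/(b-a+1e-9)))
q=wrist_onz(w,P,.036,s)*1000;v=cv2.fitLine(q[:,:2].astype(np.float32),cv2.DIST_HUBER,0,.01,.01).ravel()
v[:2]*=np.sign(v[1]);N=np.array([-v[1],v[0]])
print('wall yaw',np.degrees(np.arctan2(-v[0],v[1])),'res',((q[:,:2]-v[2:])@N).std())
c=v[2:]+v[:2]*((-12.59-v[2:]@n)/(v[:2]@n));print('wall mid',c,'d',c@d)
row=int(np.median([y for x,y in P]))+8
# tray wall ends: extent of red along line
for r in (row,row+3):
    x=np.where(m[r,80:440])[0]+80;e=wrist_onz(w,[(x[0],r),(x[-1],r)],.036,s)*1000;print(r,x[[0,-1]],(e[:,:2]@n+12.59).round(1))
E
python3 - <<'E'
src=open('wall.py').read().replace("s=st();w=read_camera('wrist');pickle.dump((s,w),open('w9.pkl','wb'))","s,w=pickle.load(open('w9.pkl','rb'))")
import os;os.chdir('.');exec(src)
# same on w8 for comparison
exec(src.replace("open('w9.pkl','rb'))","open('w8.pkl','rb'))[:2]"))
E
```

```text
[-0.205  0.592  1.791  0.434  0.336 -2.238] z-yaw 4.821393937543313 x-yaw 4.514759091419076
tip n -0.7361365887379971 tip d 597.5801601043885
[(110, [258, 292]), (130, [260, 310]), (150, [261, 285]), (170, [261, 286]), (190, [262, 278]), (210, [262, 285]), (300, [260, 285]), (320, [259, 278]), (340, [258, 284]), (360, [256, 281]), (380, [255, 279]), (400, [253, 295])]
wall yaw 6.255597 res 0.19199668571813572
wall mid [582.15921905  31.74616452] d 582.8836658136588
266 [ 98 419] [-91.3  94.3]
269 [ 97 421] [-93.9  97.9]
[-0.21   0.58   1.831  0.492  0.305 -2.302] z-yaw 4.851976988434188 x-yaw 4.5589758924735
tip n 1.2507761788252019 tip d 585.130648051111
[(110, [257, 293]), (130, [259, 309]), (150, [260, 284]), (170, [261, 286]), (190, [261, 278]), (210, [262, 285]), (300, [261, 283]), (320, [260, 278]), (340, [259, 284]), (360, [258, 283]), (380, [256, 281]), (400, [255, 293])]
wall yaw 5.127591 res 0.18319236135973269
wall mid [569.25316768  30.76245185] d 569.9402798311244
266 [ 96 417] [-90.3  94. ]
269 [ 95 417] [-93.  96.]
```

Emit:
{"name": "servo_tool", "arguments": {"increments": [[0, 0, 0.4, 0], [0.2, 0.1, 0.6, 0], [0.5, 0.25, 0.6, 0], [0.72, 0.35, 0.6, 0], [0.9, 0.42, 0.6, 0], [1.05, 0.48, 0.59, 0], [1.15, 0.52, 0.59, 0]]}}

```text
t: 33.38
position: [0.6074, 0.0392, 0.0214]
tool_rot: [-1.508, -0.428, -0.302]
force: [-8.1, -2.1, 4.7]
finger_gap: -0.001
```

Emit:
{"name": "servo_tool", "arguments": {"increments": [[0.13, 0.06, 0, 0], [0.26, 0.12, 0, 0], [0.37, 0.17, 0, 0]]}}

```text
t: 33.75
position: [0.6102, 0.0397, 0.0213]
tool_rot: [-1.507, -0.426, -0.3]
force: [-7.3, -0.8, 4.6]
finger_gap: 0.001
```

```bash
python3 wall.py
```

```text
t 33.75 p [610.2  39.7  21.3] F [-7.3 -0.8  4.6] gap 0.001 
R [[0.8906, 0.4469, -0.0848], [0.0704, 0.0488, 0.9963], [0.4494, -0.8933, 0.012]] tilt deg 26.72
[-0.184  0.605  1.748  0.375  0.362 -2.16 ] z-yaw 4.863484562161635 x-yaw 4.516919275440213
tip n 5.805328875763827 tip d 611.4646812602509
[(110, [250, 299]), (130, [251, 304]), (150, [252, 277]), (170, [252, 278]), (190, [252, 278]), (210, [253, 280]), (300, [251, 278]), (320, [250, 278]), (340, [249, 275]), (360, [248, 274]), (380, [247, 272]), (400, [245, 287])]
wall yaw 5.837138 res 0.18853554995335686
wall mid [588.52324576  32.23123727] d 589.2661023811631
258 [ 83 417] [-91.3  94.8]
261 [ 82 418] [-94.   97.3]
```

Emit:
{"name": "servo_tool", "arguments": {"increments": [[0.22, 0.1, 0, 0], [0.45, 0.21, 0, 0], [0.68, 0.31, 0, 0], [0.9, 0.42, 0, 0]]}}

```text
t: 34.3
position: [0.6192, 0.0408, 0.0214]
tool_rot: [-1.507, -0.424, -0.298]
force: [-8.3, -0.3, 5.0]
finger_gap: 0.001
```

Emit:
{"name": "servo_tool", "arguments": {"increments": [[0.22, 0.1, 0, 0], [0.45, 0.21, 0, 0], [0.68, 0.31, 0, 0], [0.9, 0.42, 0, 0]]}}

```text
t: 34.8
position: [0.6279, 0.042, 0.0214]
tool_rot: [-1.507, -0.423, -0.296]
force: [-6.7, 1.5, 6.0]
finger_gap: -0.003
```

```bash
python3 wall.py
```

```text
t 34.8 p [627.9  42.   21.4] F [-6.7  1.5  6. ] gap -0.003 
R [[0.8927, 0.4425, -0.0857], [0.0707, 0.0503, 0.9962], [0.4451, -0.8954, 0.0136]] tilt deg 26.44
[-0.174  0.624  1.694  0.331  0.398 -2.106] z-yaw 4.9147574395355065 x-yaw 4.527426424864559
tip n 6.710293517058166 tip d 629.2547432457978
[(110, [248, 301]), (130, [249, 304]), (150, [250, 276]), (170, [252, 277]), (190, [252, 278]), (210, [252, 279]), (300, [251, 279]), (320, [251, 279]), (340, [250, 276]), (360, [249, 275]), (380, [248, 305]), (400, [247, 286])]
wall yaw 4.434013 res 0.22030089688353113
wall mid [606.55047011  33.60529107] d 607.3454758717619
257 [ 81 415] [-91.3  93.9]
260 [ 80 415] [-93.9  95.5]
```

Emit:
{"name": "servo_tool", "arguments": {"increments": [[-0.35, -0.18, 0, 0], [-0.35, -0.18, -0.25, 0], [-0.35, -0.18, -0.4, 0], [-0.1, -0.05, -0.4, 0], [0.1, 0.05, -0.4, 0], [0.3, 0.14, -0.4, 0], [0.5, 0.23, -0.4, 0], [0.72, 0.33, -0.4, 0]]}}

```text
t: 35.85
position: [0.6355, 0.039, 0.0213]
tool_rot: [-1.506, -0.421, -0.294]
force: [-6.3, -0.0, 3.2]
finger_gap: -0.004
```

Emit:
{"name": "servo_tool", "arguments": {"increments": [[0.22, 0.1, 0, 0], [0.45, 0.21, 0, 0], [0.68, 0.31, 0, 0], [0.9, 0.42, 0, 0]]}}

```text
t: 36.35
position: [0.6445, 0.0401, 0.0212]
tool_rot: [-1.506, -0.42, -0.292]
force: [-7.5, -0.5, 5.6]
finger_gap: 0.002
```

```bash
python3 wall.py
```

```text
t 36.35 p [644.5  40.1  21.2] F [-7.5 -0.5  5.6] gap 0.002 
R [[0.8946, 0.4385, -0.0866], [0.0712, 0.0515, 0.9961], [0.4412, -0.8973, 0.0149]] tilt deg 26.2
[-0.172  0.642  1.644  0.305  0.433 -2.076] z-yaw 4.970495161935756 x-yaw 4.551438326462219
tip n 3.591630704302231 tip d 645.633591899069
[(110, [248, 298]), (130, [249, 305]), (150, [250, 275]), (170, [251, 277]), (190, [252, 278]), (210, [252, 279]), (300, [252, 279]), (320, [252, 278]), (340, [251, 277]), (360, [250, 275]), (380, [249, 296]), (400, [248, 291])]
wall yaw 3.7542994 res 0.24371772141533965
wall mid [622.99637434  34.85881501] d 623.8389547973268
257 [ 85 419] [-91.2  93.7]
260 [ 84 420] [-93.7  96.2]
```

Emit:
{"name": "servo_tool", "arguments": {"increments": [[-0.35, -0.18, 0, 0], [-0.35, -0.18, -0.2, 0], [-0.35, -0.18, -0.25, 0], [-0.1, -0.05, -0.25, 0], [0.1, 0.05, -0.25, 0], [0.3, 0.14, -0.25, 0], [0.5, 0.23, -0.25, 0], [0.72, 0.33, -0.25, 0]]}}

```text
t: 37.4
position: [0.651, 0.0377, 0.0211]
tool_rot: [-1.506, -0.417, -0.289]
force: [-16.4, -9.1, 8.9]
finger_gap: -0.001
```

Emit:
{"name": "servo_tool", "arguments": {"increments": [[0.15, 0.07, 0, 0], [0.3, 0.14, 0, 0], [0.45, 0.21, 0, 0]]}}

```text
t: 37.78
position: [0.6542, 0.0376, 0.021]
tool_rot: [-1.507, -0.414, -0.286]
force: [-17.0, -8.3, 11.2]
finger_gap: 0.004
```

```bash
python3 wall.py
```

```text
t 37.77 p [654.2  37.6  21. ] F [-17.   -8.3  11.2] gap 0.004 
R [[0.8977, 0.432, -0.0867], [0.0716, 0.0512, 0.9961], [0.4348, -0.9004, 0.015]] tilt deg 25.79
[-0.173  0.654  1.61   0.285  0.46  -2.056] z-yaw 4.9767480890052616 x-yaw 4.562319899563095
tip n 0.37645434374414855 tip d 655.1928333263517
[(110, [249, 295]), (130, [251, 276]), (150, [251, 278]), (170, [252, 278]), (190, [253, 277]), (210, [252, 279]), (300, [252, 279]), (320, [251, 279]), (340, [250, 276]), (360, [249, 275]), (380, [248, 303]), (400, [247, 295])]
wall yaw 4.8809257 res 0.15311039238471782
wall mid [632.84910306  35.60980025] d 633.720185483467
258 [ 90 425] [-91.2  95.5]
261 [ 89 426] [-93.5  98.1]
```

Emit:
{"name": "servo_tool", "arguments": {"increments": [[-0.4, -0.2, 0, 0], [-0.4, -0.2, 0.3, 0], [-0.4, -0.2, 0.5, 0], [-0.1, -0.05, 0.5, 0], [0.1, 0.05, 0.5, 0], [0.3, 0.14, 0.5, 0], [0.45, 0.2, 0.5, 0]]}}

```text
t: 38.7
position: [0.6581, 0.0433, 0.021]
tool_rot: [-1.507, -0.413, -0.284]
force: [-7.1, -0.1, 3.4]
finger_gap: 0.002
```

Emit:
{"name": "servo_tool", "arguments": {"increments": [[0.15, 0.07, 0, 0], [0.3, 0.14, 0, 0]]}}

```text
t: 38.95
position: [0.6605, 0.0438, 0.021]
tool_rot: [-1.506, -0.412, -0.282]
force: [-7.6, -0.9, 6.6]
finger_gap: -0.001
```

```bash
python3 wall.py
```

```text
t 38.95 p [660.5  43.8  21. ] F [-7.6 -0.9  6.6] gap -0.001 
R [[0.8994, 0.4282, -0.0877], [0.0722, 0.0522, 0.996], [0.4311, -0.9022, 0.016]] tilt deg 25.55
[-0.16   0.662  1.588  0.265  0.475 -2.025] z-yaw 5.030429338340967 x-yaw 4.591235520080532
tip n 6.026641554757166 tip d 661.9446703530595
[(110, [249, 302]), (130, [251, 306]), (150, [252, 277]), (170, [252, 278]), (190, [252, 278]), (210, [253, 279]), (300, [253, 279]), (320, [252, 278]), (340, [251, 277]), (360, [250, 276]), (380, [249, 302]), (400, [248, 289])]
wall yaw 4.426711 res 0.19054939395541406
wall mid [640.01441705  36.15594794] d 640.9062272826973
258 [ 82 417] [-91.3  95.1]
261 [ 81 417] [-93.8  96.8]
```

Emit:
{"name": "servo_tool", "arguments": {"increments": [[0.13, 0.06, 0, 0], [0.26, 0.12, 0, 0]]}}

```text
t: 39.25
position: [0.6627, 0.0442, 0.021]
tool_rot: [-1.506, -0.41, -0.281]
force: [-7.9, -0.7, 6.2]
finger_gap: -0.003
```

Emit:
{"name": "servo_tool", "arguments": {"increments": [[0.13, 0.06, 0, 0], [0.23, 0.1, 0, 0]]}}

```text
t: 39.5
position: [0.6642, 0.0444, 0.021]
tool_rot: [-1.506, -0.409, -0.279]
force: [-9.2, -2.9, 6.5]
finger_gap: 0.003
```

Emit:
{"name": "servo_tool", "arguments": {"increments": [[0.13, 0.06, 0, 0], [0.2, 0.09, 0, 0]]}}

```text
t: 39.75
position: [0.6653, 0.0445, 0.021]
tool_rot: [-1.506, -0.407, -0.277]
force: [-10.4, -2.6, 7.1]
finger_gap: 0.002
```

Emit:
{"name": "servo_tool", "arguments": {"increments": [[0.1, 0.05, 0, 0], [0.17, 0.08, 0, 0]]}}

```text
t: 40.0
position: [0.6661, 0.0445, 0.021]
tool_rot: [-1.506, -0.405, -0.275]
force: [-12.1, -2.9, 7.7]
finger_gap: -0.001
```

```bash
python3 wall.py
```

```text
t 40.0 p [666.1  44.5  21. ] F [-12.1  -2.9   7.7] gap -0.001 
R [[0.9032, 0.4199, -0.089], [0.0733, 0.0533, 0.9959], [0.423, -0.906, 0.0174]] tilt deg 25.04
[-0.157  0.669  1.564  0.249  0.499 -2.007] z-yaw 5.104550593243101 x-yaw 4.640026269341319
tip n 6.364959921295786 tip d 667.5946597819665
[(110, [249, 304]), (130, [251, 308]), (150, [251, 276]), (170, [252, 277]), (190, [253, 279]), (210, [253, 279]), (300, [253, 279]), (320, [252, 278]), (340, [251, 276]), (360, [250, 275]), (380, [249, 305]), (400, [248, 290])]
wall yaw 4.328773 res 0.19070288469422522
wall mid [646.2477979   36.63106272] d 647.1576400511831
258 [ 81 416] [-91.7  94.9]
261 [ 80 417] [-94.2  97.3]
```

Emit:
{"name": "servo_tool", "arguments": {"increments": [[0.12, 0.055, 0, 0], [0.22, 0.1, 0, 0], [0.22, 0.1, 0, 0]]}}

```text
t: 40.42
position: [0.6676, 0.0446, 0.021]
tool_rot: [-1.506, -0.404, -0.273]
force: [-10.9, -2.0, 7.9]
finger_gap: -0.002
```

```bash
python3 wall.py
python3 - <<'E'
from h import *
import pickle
sc=read_camera('scene');t=read_camera('top');pickle.dump((sc,t),open('c2.pkl','wb'))
E
```

```text
t 40.42 p [667.6  44.6  21. ] F [-10.9  -2.    7.9] gap -0.002 
R [[0.9041, 0.4179, -0.0893], [0.0736, 0.0534, 0.9959], [0.4209, -0.9069, 0.0175]] tilt deg 24.92
[-0.156  0.671  1.558  0.246  0.505 -2.003] z-yaw 5.121388034509644 x-yaw 4.654722264377734
tip n 6.356625438887095 tip d 669.0552805796337
[(110, [249, 304]), (130, [250, 307]), (150, [251, 277]), (170, [252, 277]), (190, [253, 278]), (210, [253, 280]), (300, [253, 279]), (320, [252, 278]), (340, [251, 277]), (360, [250, 276]), (380, [249, 304]), (400, [248, 289])]
wall yaw 4.332113 res 0.14324793030510963
wall mid [647.86670849  36.75445777] d 648.7812338245247
258 [ 82 416] [-91.  95.]
261 [ 80 417] [-94.3  97.3]
```

Emit:
{"name": "servo_tool", "arguments": {"increments": [[0.12, 0.05, 0, 0], [0.22, 0.1, 0, 0], [0.22, 0.1, 0, 0]]}}

```text
t: 40.95
position: [0.6677, 0.0447, 0.021]
tool_rot: [-1.507, -0.401, -0.268]
force: [-18.6, -4.8, 14.3]
finger_gap: -0.001
```

Emit:
{"name": "servo_tool", "arguments": {"increments": [[0.12, 0.05, 0, 0], [0.2, 0.09, 0, 0], [0.2, 0.09, 0, 0]]}}

```text
t: 41.32
position: [0.6677, 0.0447, 0.021]
tool_rot: [-1.507, -0.397, -0.264]
force: [-18.6, -5.4, 15.4]
finger_gap: 0.002
```

Emit:
{"name": "servo_tool", "arguments": {"increments": [[-0.3, -0.15, 0, 0], [-0.9, -0.42, 0, 0], [-1.35, -0.63, 0, 0], [-1.35, -0.63, 0, 0]]}}

```text
t: 41.82
position: [0.6527, 0.0434, 0.0211]
tool_rot: [-1.507, -0.397, -0.264]
force: [-0.2, -0.1, -0.9]
finger_gap: -0.004
```

```bash
python3 wall.py
python3 - <<'E'
import os
src=open('wall.py').read().replace("s=st();w=read_camera('wrist');pickle.dump((s,w),open('w9.pkl','wb'))","s,w=pickle.load(open('w7.pkl','rb'))")
exec(src)
s,w=pickle.load(open('w2.pkl','rb'))
f=lambda c,z:wrist_onz(w,np.array(c)*.64-.18,z,s)*1000
for nm,c,z in(('rail front outer',[(140,110),(506,92)],.04),('base front floor edge',[(180,104),(470,94)],.006),('wall top outer',[(172,206),(473,199)],.036)):
    q=f(c,z);print(nm,q.round(1).tolist(),(q[:,:2]@d).round(1))
# row profile of w2 between x: rg to find wall edges
h=w['img'].astype(float)
for x in(130,180,230,280):print(x,[(y,h[y,x].astype(int).tolist()) for y in range(124,140)])
E
```

```text
t 41.83 p [652.7  43.4  21.1] F [-0.2 -0.1 -0.9] gap -0.004 
R [[0.908, 0.4091, -0.0903], [0.0747, 0.0541, 0.9957], [0.4123, -0.9109, 0.0186]] tilt deg 24.37
[-0.162  0.655  1.595  0.254  0.496 -2.019] z-yaw 5.183294997830079 x-yaw 4.701132259883633
tip n 6.227704012430307 tip d 654.0639929379784
[(110, [262, 305]), (130, [263, 286]), (150, [264, 289]), (170, [265, 287]), (190, [266, 278]), (210, [267, 285]), (300, [266, 283]), (320, [265, 278]), (340, [264, 284]), (360, [263, 287]), (380, [262, 305]), (400, [260, 291])]
wall yaw 4.3944454 res 0.48429421774392317
wall mid [645.52380503  36.57587923] d 646.4315528214435
271 [ 91 407] [-91.7  95.3]
274 [ 89 408] [-95.1  97.8]
[-0.25   0.515  1.984  0.734  0.24  -2.584] z-yaw 4.795836438998269 x-yaw 4.581193710098743
tip n 0.7555895052453501 tip d 530.1213077897912
[(110, [248, 282]), (130, [249, 303]), (150, [250, 298]), (170, [251, 275]), (190, [252, 275]), (210, [253, 277]), (300, [253, 278]), (320, [252, 277]), (340, [251, 275]), (360, [250, 274]), (380, [249, 302]), (400, [248, 283])]
wall yaw 4.2262244 res 0.19579387501495688
wall
[... 1142 characters left out ...]
(126, [48, 78, 111]), (127, [52, 91, 132]), (128, [64, 106, 146]), (129, [62, 106, 148]), (130, [65, 110, 150]), (131, [67, 111, 152]), (132, [70, 114, 155]), (133, [86, 124, 156]), (134, [136, 157, 170]), (135, [177, 191, 194]), (136, [186, 198, 199]), (137, [183, 195, 196]), (138, [180, 192, 193]), (139, [180, 194, 194])]
280 [(124, [80, 111, 134]), (125, [51, 72, 101]), (126, [42, 68, 99]), (127, [49, 91, 128]), (128, [69, 112, 153]), (129, [68, 114, 155]), (130, [70, 116, 158]), (131, [68, 114, 156]), (132, [69, 114, 155]), (133, [89, 124, 159]), (134, [138, 162, 177]), (135, [176, 191, 194]), (136, [182, 196, 195]), (137, [179, 193, 192]), (138, [180, 195, 194]), (139, [181, 195, 195])]
```

Emit:
{"name": "servo_tool", "arguments": {"increments": [[-2, -1, 0, 0], [-5, -2.4, 0, 0], [-8, -4, 0, 0], [-8, -6, 0, 0], [-6, -11, 0, 0], [-4, -16, 0, 0], [-3, -19, 0, 0], [-3, -19, 0, 0]]}}

```text
t: 42.88
position: [0.5488, 0.0306, 0.1845]
tool_rot: [-1.508, -0.402, -0.268]
force: [-0.2, -0.3, -0.3]
finger_gap: 0.002
```

Run:
```python
from h import *
import pickle
s=st();w=read_camera('wrist');t=read_camera('top');pickle.dump((s,w,t),open('w10.pkl','wb'))
d=np.array([.9971,.0760]);n=np.array([-.0760,.9971])
hsv=cv2.cvtColor(t['img'],cv2.COLOR_BGR2HSV);a,b=pickle.load(open('c.pkl','rb'))
# stamp region change vs initial top image
print('stamp/top diff', np.abs(t['img'][200:245,160:195].astype(int)-b['img'][200:245,160:195]).mean())
T=t['img'][200:240,160:195].astype(int)
m=(T[:,:,2]-T[:,:,0])>50;ys,xs=np.where(m);print('brown px now',m.sum(),xs.mean()+160,ys.mean()+200)
B=b['img'][200:240,160:195].astype(int);m=(B[:,:,2]-B[:,:,0])>50;ys,xs=np.where(m);print('before',m.sum(),xs.mean()+160,ys.mean()+200)
# wall in top image: profile along rack x at n=0 -> several n
for off in(-60,0,60):
    row=[]
    for x in range(-40,60,4):
        P=(np.array([478.1+175+x,0])@np.array([[1,0],[0,1]]))
        X=d*P[0]+n*(-12.59+off);u=proj(t,[X[0]/1000,X[1]/1000,.036])[0];c=cv2.getRectSubPix(t['img'],(1,1),(float(u[0]),float(u[1])))[0,0].astype(int);row.append((x,int(c[2]),int(c[0])))
    print(off,row)
```

```text
t 42.88 p [548.8  30.6 184.5] F [-0.2 -0.3 -0.3] gap 0.002 
R [[0.9056, 0.4144, -0.0904], [0.0752, 0.0529, 0.9958], [0.4174, -0.9086, 0.0167]] tilt deg 24.69
stamp/top diff 5.8465608465608465
brown px now 94 173.67021276595744 220.19148936170214
before 94 175.31914893617022 219.5744680851064
-60 [(-40, 209, 119), (-36, 210, 121), (-32, 210, 121), (-28, 209, 121), (-24, 210, 122), (-20, 213, 125), (-16, 213, 125), (-12, 214, 125), (-8, 212, 123), (-4, 211, 121), (0, 211, 122), (4, 213, 125), (8, 216, 127), (12, 211, 122), (16, 166, 90), (20, 92, 42), (24, 81, 26), (28, 127, 40), (32, 118, 36), (36, 86, 28), (40, 84, 34), (44, 96, 49), (48, 138, 108), (52, 200, 180), (56, 223, 202)]
0 [(-40, 203, 117), (-36, 207, 121), (-32, 207, 119), (-28, 205, 118), (-24, 208, 122), (-20, 209, 122), (-16, 205, 118), (-12, 207, 123), (-8, 208, 120), (-4, 209, 121), (0, 209, 123), (4, 211, 125), (8, 211, 123), (12, 211, 123), (16, 177, 101), (20, 85, 38), (24, 94, 24), (28, 148, 49), (32, 115, 36), (36, 72, 21), (40, 95, 37), (44, 98, 53), (48, 145, 110), (52, 198, 175), (56, 217, 195)]
60 [(-40, 212, 125), (-36, 212, 123), (-32, 211, 122), (-28, 210, 121), (-24, 211, 123), (-20, 211, 124), (-16, 211, 123), (-12, 211, 124), (-8, 211, 123), (-4, 211, 122), (0, 211, 124), (4, 213, 124), (8, 213, 124), (12, 210, 121), (16, 169, 93), (20, 70, 27), (24, 94, 27), (28, 157, 52), (32, 115, 33), (36, 70, 20), (40, 73, 28), (44, 98, 48), (48, 153, 116), (52, 202, 176), (56, 223, 202)]
```

```bash
python3 -c "
from h import *
print(close_job());st()"
```

```text
the job is handed in; nothing more can be done
None
the job is handed in; nothing more can be done
```

I pressed the stamp on the panel, stood it back on its own pad and pushed the tray home. I handed the job in at about 43 s; the hand-in gave no verdict.

- **Stamping:** I pressed at about 10 to 13 N for over half a second. The stamp was within about 1–2 mm of the outline's centre and the tool's tilt was under 0.3°. I then lifted it straight off.
- **Stamp back on its pad:** It stands upright and roughly central. A later check with the top camera showed it still standing there.
- **Tray:** The moves have no tilt axis, so I leaned the hand 25–28° by reaching past the arm's limits. That is a little less than the suggested 30–45°. The tray stopped firmly at about 19 N along the push direction (24–25 N on the sensor in all). After I withdrew, the top camera put its front at about 25 mm in the rack's frame (home), square with the rails to about 0.1°.

**What went less well:**
- **Tray push:** Pushing at the measured centre twisted the tray slightly on its rails. The wrist force once reached about 29.5 N against the 30 N limit, so I backed off straight away. Pushing about 6 mm further left slid it freely at about 8 N.
- **Joint limit:** While I was setting the lean, joint 6 read -2.882 and -2.883 against its limit of -2.88. I saw no error from either of these.
- **Position checks:** My estimates of the travel needed ranged from 125 to 128 mm, against 128 to 129 mm measured. The firm stop and the flush front are what I relied on.

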